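# Set an amplifier module to the scribed line

### The job

Set the silver amplifier module with the teal board for test: push it gently sideways until its long side lies flat against the aluminium fence, then, keeping it pressed lightly against the fence, slide it along to the right until its leading edge is on the yellow scribed line, without running past the line. Leave it flat on the plate, flush with the fence and on the line, let go, and do not disturb anything else; the housing marks easily, so use only light pushes.

Things in the scene. Friction and masses are not known exactly. Their poses are not given: they have to be found in the camera images.
- plate: Fixed black alignment plate lying on the bench, 200 (its x) x 400 (its y) x 10 mm thick; origin at the centre of its underside. Its top, 10 mm above the bench, is the surface the module slides on.
- fence: Fixed aluminium bar on the plate's far side: 380 mm long (y), 20 mm thick, 14 mm high above the plate. Origin at mid-length on the foot of its working face (towards the robot), level with the plate's top. x points square into it, away from the robot; y along it, to the robot's left; the face is the plane x = 0. Rigid: past contact the force rises steeply, so feel for it.
- yellow_line: Yellow scribed line, 3 mm wide, level with the plate's top, square to the fence. Origin on the centre of the stroke at the fence's face; it runs 138 mm from there along -x (towards the robot); y points to the robot's left, along the fence. There is no stop at it.
- blue_line: Another line like the yellow one but blue, for another job; not to be used. It may lie before or beyond the yellow line.
- module: Loose silver housing 84 (x) x 110 (y) x 22 mm, teal board on top, 0.3 to 0.65 kg. Origin: centre of its underside; x to the fence, y to the robot's left. Starts 12 to 45 mm off the fence, turned up to 0.25 rad, left of both lines, at least 50 mm short. Slides with unknown friction and stops when pushing stops. Push its faces with the fingertips; forces over 20 N on it or against the fence mark it.
- lead_far (a point): Bottom corner of the module at the leading (right) end, fence side: at (42, -55, 0) mm in its frame. The leading edge runs from here to lead_near.
- lead_near (a point): Bottom corner of the module at the leading (right) end, robot side: (-42, -55, 0) mm.
- tail_far (a point): Bottom corner of the module at the trailing (left) end, fence side: (42, 55, 0) mm.
- spare: Bystander, leave alone: spare module, same housing as the module (84 x 110 x 22 mm) but grey with a plain steel cover, on the bench to the right; origin at the middle of its underside.
- driver: Bystander, leave alone: red-handled screwdriver, 170 mm long, lying on the bench to the left; origin at the middle of its underside.
- flux_jar: Bystander, leave alone: small jar, 48 mm across, 60 mm tall, beyond the plate; origin at the middle of its underside.
- caliper: Bystander, leave alone: steel and black digital caliper, 190 mm long, lying on the bench to the right; origin at the middle of its underside.
- weight: Bystander, leave alone: brass weight, 32 mm across, 30 mm tall, standing on the near right part of the plate, clear of the module's way; origin at the middle of its underside.
- meter: Bystander, leave alone: yellow hand multimeter, 150 x 80 x 39 mm, on the bench to the left; origin at the middle of its underside.
There are look-alikes about, which are no part of the job. Leave any purple look-alike of the module alone.

How it is judged:
On the way, in this order (a step that is already met when the one before it is completed fails the run):
1. the module's long side lies flat against the fence (both far corners within 1.5 mm) and bears on it with at least 1 N, its leading edge still more than 40 mm short of the yellow line (x of each of lead_far, tail_far in the frame of fence above -0.0015 m and contact force between module and fence above 1 N and y of lead_far in the frame of yellow_line above 0.04 m), for 0.2 s.
2. on the way, in the last 40 mm before the line (to 3 mm from it), the module is still flat against the fence (both far corners within 1.5 mm) and pressed on it with at least 0.5 N (x of each of lead_far, tail_far in the frame of fence above -0.0015 m and contact force between module and fence above 0.5 N and y of lead_far in the frame of yellow_line between 0.003 and 0.04 m), for 0.2 s.
At the end, for the whole second after the job is handed in: Both ends of the module's leading edge within 2 mm of the centre of the yellow line, both corners of its fence side within 1.5 mm of the fence's face, the module flat on the plate (within 2 mm, 0.02 rad), at rest and released (x of each of lead_far, tail_far in the frame of fence above -0.0015 m and y of lead_far in the frame of yellow_line between -0.002 and 0.002 m and y of lead_near in the frame of yellow_line between -0.002 and 0.002 m and height (world z) of module below 0.012 m and angle between module's own z axis and vertical below 0.02 rad and linear speed of module below 0.005 m/s); the robot touches nothing.
It fails at once if the module's leading edge runs more than 5 mm past the centre of the yellow line (y of any of lead_far, lead_near in the frame of yellow_line below -0.005 m).
It fails at once if the module is pressed against the fence with more than 20 N (contact force between module and fence above 20 N).
It fails at once if the fingers press on the module with more than 20 N (contact force between the fingers and module above 20 N).
It fails at once if the module is lifted or tipped off the plate (more than 6 mm up or 0.12 rad) (height (world z) of module above 0.016 m or angle between module's own z axis and vertical above 0.12 rad).
It fails at once if a bystander is moved more than 15 mm (distance of any of spare, driver, flux_jar, caliper, weight, meter from where it was at the start of the episode above 0.015 m).
It also fails if it takes over 67 s, if anything falls off the work surface, if the arm or the gripper's body presses on something with over 40 N, if the wrist force passes 120 N, or if a joint passes its speed limit or range.

### The arm

A 6-joint arm with a two-finger parallel gripper is mounted at the origin on the work surface. World frame = base frame: x ahead of the robot, y to its left, z up, the work surface at z = 0. Lengths are in m, angles in rad, forces in N, time in s.
With the tool pointing down it reaches from about 0.3 to 0.775 m from the base axis. Payload 14.6 kg.
Tool frame: the origin (TCP) lies at the very end of the fingers, on their centre line; the grasp point (between the pads) lies 19 mm behind it; z points along the fingers, y is the direction in which the jaws open and shut (so a half turn about z gives the same grasp; the last joint's range is limited). The gripper opens to 94 mm and grips with 3 to 60 N. Pads are 16 mm wide; open, the fingers measure 119 mm over their backs; the gripper's body (75 mm by 177 mm) begins 78 mm behind the grasp point.
Start: joints at [-1.412, 0.3, 1.521, -0, 1.321, -0.067], TCP at [0.123, -0.536, 0.205] pointing down, gripper open.
Joint ranges: [-3.03, 3.03], [-0.79, 2.21], [0.23, 2.52], [-1.04, 4.18], [0, 3.07], [-2.55, 2.55]. Speed limits (rad/s): [2.22, 2.22, 2.57, 3.14, 3.14, 3.14].

### API

Orientations are given as [roll, pitch, yaw] about the fixed x, y, z axes, in that order (R = Rz(yaw) Ry(pitch) Rx(roll)).
In Python, from station import get_obs, vision, hand_in gives the robot as it stands.
- The arm moves only by the tool play_rows, never from a script. Its argument "moves" is a list of rows, each an object with "claw": the opening, from 0 (shut) to 1 (fully open); "linear": the shift along the tool's x, y, z in mm, a list of three; "turn": the turn, a rotation vector about the tool's x, y, z in rad, a list of three. In form: [{"claw": claw, "linear": [tx, ty, tz], "turn": [ax, ay, az]}, ...]. A call has 1 to 8 rows; each row is the pose to reach, as a shift and turn from the pose measured when the call began, along the tool's axes at that moment; what a row does not reach only later rows make up. A row lasts 1/8 s, in which the tool goes at most 62.5 mm and 10.7 degrees, less where a joint would pass 70% of its speed; a pose out of reach is approached as far as the arm can. A call with a gripper value outside its range is refused whole. The fingers move at their own pace and stop on an object; "force" is the grip in N (left out, the last holds). Time passes only in rows, so rows that repeat a pose let the fingers close. It gives the time, the measured TCP pose, the force and the opening at its end, in the units of the state.
- get_obs(): the state, without advancing time (a new reading comes with each control period).
- vision.camera(name): name is "scene" or "top"; returns the picture (480x640x3 uint8, blue, green, red); there is no depth.
- vision.camera_info(name): a dict with "camera_matrix" (3x3 intrinsics, pixels), "rvec" (rotation vector, rad) and "tvec" (3), from world to camera coordinates, as OpenCV has them. Camera axes: x right, y down, z forward; pixel columns grow to the right and rows downward; lengths in m; the calibration is good to about 2 mm. A picture is of the moment at which its call begins. camera_info takes no time and is no camera call.
- hand_in(): hands the job in, once; it reports no verdict.
The state is a dict: "time_s": time; "qpos": joint angles; "joint_vel": joint speeds; "tau": joint torques, N m; "ee_pos": TCP position; "eef_rot": TCP orientation; "force": force on the tool from outside, world axes, zero at the start; "moment": the same for the moment, N m; "grip_width": finger opening in m.
Only numpy, scipy, OpenCV 4.12 (cv2) and the standard library are available. Lean on these libraries where they do the work, as an engineer would, in place of code of your own. Each camera call takes 0.05 s, during which the arm holds its last target.

## Working session

There is one attempt and no reset: what is moved stays moved. The work goes in short steps, Python scripts to look and compute and a tool call to move; the robot and the scene stay as the last step left them, time stands still between calls to the robot, and variables do not carry over. Pictures are saved under pics/ and viewed, and the job is handed in when it is done.

Besides the shell and the picture viewer there is one more tool, called after "Request:" as name(argument=value, ...) on one line, values as JSON. play_rows: Moves the arm, as the interface text tells. Its arguments: {"type":"object","properties":{"moves":{"type":"array","items":{"type":"object","properties":{"claw":{"type":"number"},"linear":{"type":"array","items":{"type":"number"}},"turn":{"type":"array","items":{"type":"number"}}}}},"force":{"type":"number"}},"required":["moves"]}

```bash
ls; mkdir -p pics; python3 - <<'E'
from station import get_obs, vision
import cv2
for n in("scene","top"):
    cv2.imwrite(f"pics/{n}0.png",vision.camera(n)); print(n,vision.camera_info(n))
print(get_obs())
E
```

```text
pics
scene {'camera_matrix': array([[591.30504408,   0.        , 309.63844981],
       [  0.        , 591.30504408, 250.54026951],
       [  0.        ,   0.        ,   1.        ]]), 'rvec': array([ 1.77383976,  1.38327681, -0.7138141 ]), 'tvec': array([-0.16872958, -0.26007295,  1.91535323])}
top {'camera_matrix': array([[586.45586656,   0.        , 325.17507195],
       [  0.        , 586.45586656, 243.52453896],
       [  0.        ,   0.        ,   1.        ]]), 'rvec': array([ 2.14915479, -2.14755586,  0.09791066]), 'tvec': array([0.02507981, 0.53134388, 1.26217104])}
{'time_s': 0.1, 'qpos': array([-1.41158981e+00,  3.00394777e-01,  1.52151483e+00, -1.38472130e-05,
        1.32069081e+00, -6.66016433e-02]), 'joint_vel': array([ 0.00072951, -0.000441  , -0.00049205, -0.00061499,  0.00120857,
        0.0006129 ]), 'tau': array([ 1.94204833e-03, -5.32638359e+01, -3.53283656e+01,  7.09301513e-02,
        2.34563492e-02, -6.66594178e-05]), 'ee_pos': array([ 0.12309762, -0.53580968,  0.20495622]), 'eef_rot': array([-3.14058624e+00, -5.36854514e-05,  2.25811571e-01]), 'force': array([ 0.06151161, -0.06239996,  0.11207952]), 'moment': array([ 1.22177553e-02,  2.90658661e-05, -7.14360698e-03]), 'grip_width': 0.09410150847914667}
```

View pics/scene0.png

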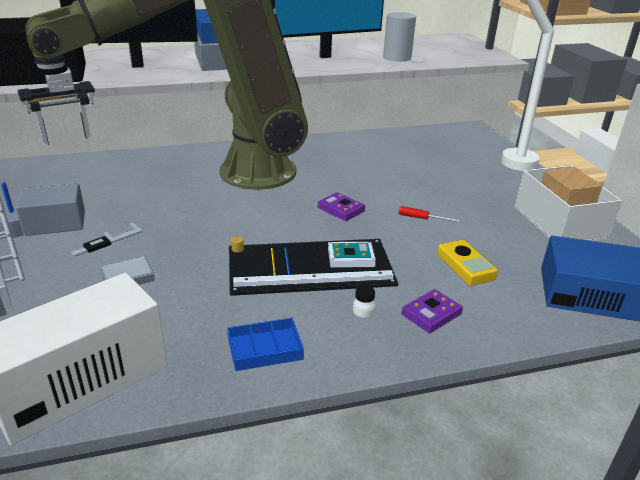

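View pics/top0.png

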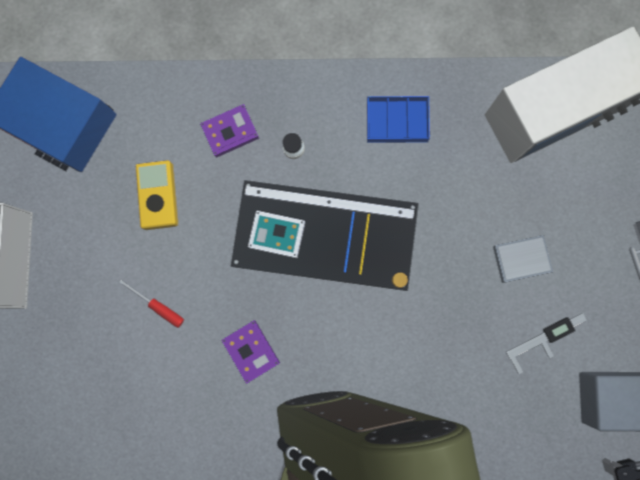

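```bash
python3 - <<'E'
import cv2
t=cv2.imread("pics/top0.png")[170:300,220:430]
cv2.imwrite("pics/top0c.png",cv2.resize(t,None,fx=3.8,fy=3.8,interpolation=cv2.INTER_CUBIC))
E
cat > h.py <<'E'
import cv2,numpy as np
from station import get_obs, vision
def cam(n):
    i=vision.camera_info(n);R=cv2.Rodrigues(np.array(i["rvec"]))[0];return i["camera_matrix"],R,np.array(i["tvec"]).ravel()
def ray(n,uv,z):
    K,R,t=cam(n);uv=np.atleast_2d(np.float64(uv));c=-R.T@t
    d=(R.T@np.linalg.inv(K)@np.c_[uv,np.ones(len(uv))].T).T
    return (c+d*((z-c[2])/d[:,2])[:,None])
def proj(n,P):
    i=vision.camera_info(n);return cv2.projectPoints(np.float64(P).reshape(-1,1,3),np.array(i["rvec"]),np.array(i["tvec"]),i["camera_matrix"],None)[0].reshape(-1,2)
E
```

```text
(no output)
```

View pics/top0c.png

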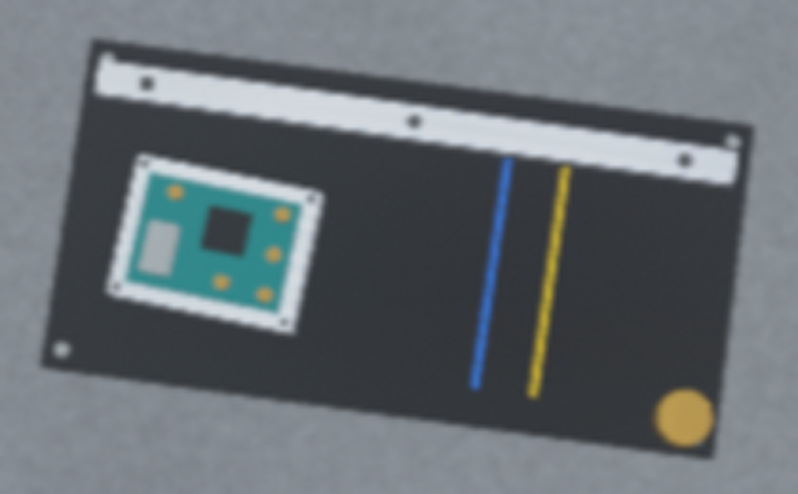

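```bash
cat >> h.py <<'E'
S=8;X0,Y0,X1,Y1=220,170,430,300
def up(img):
    c=cv2.resize(img[Y0:Y1,X0:X1],None,fx=S,fy=S,interpolation=cv2.INTER_CUBIC); return c
def full(p): return (np.float64(p)+0.5)/S-0.5+[X0,Y0]
def big(mask):
    cs=cv2.findContours(mask,cv2.RETR_EXTERNAL,cv2.CHAIN_APPROX_NONE)[0]
    return sorted(cs,key=cv2.contourArea)[::-1]
def sides(cnt):
    """fit four sides of a quad contour; returns list of (point,dir) full px, order by box sides, and corners"""
    box=cv2.boxPoints(cv2.minAreaRect(cnt)); pts=cnt.reshape(-1,2).astype(float);L=[]
    for i in range(4):
        a,b=box[i],box[(i+1)%4];l=np.linalg.norm(b-a);d=(b-a)/l;n=np.array([-d[1],d[0]])
        s=(pts-a)@d;e=np.abs((pts-a)@n);m=(s>.12*l)&(s<.88*l)&(e<14)
        v=cv2.fitLine(pts[m].astype(np.float32),cv2.DIST_HUBER,0,.01,.01).ravel();L.append((v[2:],v[:2]))
    C=[]
    for i in range(4):
        (p,d),(q,e)=L[i-1],L[i];t=np.linalg.solve(np.c_[d,-e],q-p);C.append(full(p+t[0]*d))
    return np.array(C)
def scene(img):
    u=up(img);hsv=cv2.cvtColor(u,cv2.COLOR_BGR2HSV);out={}
    m=cv2.inRange(hsv,(20,110,80),(35,255,255));
    cs=[c for c in big(m) if cv2.contourArea(c)>500]
    c=min(cs,key=lambda c:min(cv2.minAreaRect(c)[1])/max(cv2.minAreaRect(c)[1]));
    v=cv2.fitLine(c,cv2.DIST_HUBER,0,.01,.01).ravel();s=(c.reshape(-1,2)-v[2:])@v[:2]
    out["yellow"]=full([v[2:]+v[:2]*s.min(),v[2:]+v[:2]*s.max()])
    g=u.min(axis=2);m=((u[:,:,2]>130)|(hsv[:,:,1]>120)&(hsv[:,:,0]>80)&(hsv[:,:,0]<95)).astype(np.uint8)*255
    out["mask"]=m
    return out
E
python3 - <<'E'
from h import *
t=cv2.imread("pics/top0.png");o=scene(t);K,R,tt=cam("top");print("cam",-R.T@tt)
print(o["yellow"],ray("top",o["yellow"],.01))
cs=big(o["mask"])
for c in cs[:6]:
    print(cv2.contourArea(c)/64, cv2.minAreaRect(c))
cv2.imwrite("pics/m.png",cv2.resize(o["mask"],None,fx=.45,fy=.45))
# profile across fence near edge & module leading edge
for a,b in [((300,190),(298,212)),((290,240),(310,243)),((262,240),(240,236)),((276,245),(273,262))]:
    P=np.linspace(a,b,23).astype(np.float32);s=cv2.remap(t,P[:,0].reshape(1,-1),P[:,1].reshape(1,-1),cv2.INTER_LINEAR)[0];print(s.mean(1).astype(int))
E
```

```text
cam [ 0.37968468 -0.00873598  1.31597654]
[[359.57830536 274.17152871]
 [368.46873655 213.38722075]] [[ 0.4651191  -0.05071402  0.01      ]
 [ 0.60214708 -0.07134184  0.01      ]]
9840.1796875 ((839.5, 519.5), (1039.0, 1679.0), 90.0)
1902.09375 ((452.640625, 512.2871704101562), (406.3929443359375, 307.93829345703125), 12.200468063354492)
1553.15625 ((875.9720458984375, 257.7476806640625), (1363.216796875, 87.0619125366211), 8.662052154541016)
161.2421875 ((1442.0, 879.5), (113.0, 114.0), 90.0)
125.859375 ((1156.4498291015625, 592.8500366210938), (20.081832885742188, 485.49957275390625), 8.130102157592773)
26.7734375 ((176.28713989257812, 1016.6158447265625), (48.44945526123047, 83.09407806396484), 39.20720291137695)
[ 61  61  76 137 202 215 216 215 216 216 216 202 138  81  64  60  60  60
  59  59  60  60  59]
[108 108 108 108 114 136 172 201 213 210 189 144  90  63  57  56  56  56
  56  56  56  56  57]
[170 170 169 170 168 162 139 119 140 185 207 204 166 106  68  60  60  60
  60  60  60  60  60]
[123 115 112 120 144 183 204 213 211 195 144  97  67  59  58  59  59  58
  58  58  58  59  58]
```

View pics/m.png

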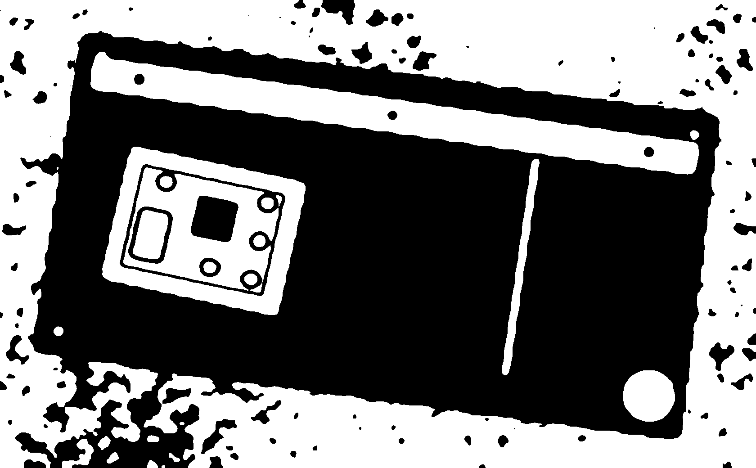

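```bash
cat >> h.py <<'E'
def measure(img,verbose=True):
    o=scene(img);cs=big(o["mask"]);mod=fen=None
    for c in cs:
        a=cv2.contourArea(c)/64;w=sorted(cv2.minAreaRect(c)[1])
        if 1500<a<2500 and w[0]>200: mod=c
        if 1200<a<2000 and w[0]<130: fen=c
    res={}
    y=ray("top",o["yellow"],.01)[:,:2]
    if fen is not None:
        C=ray("top",sides(fen),.024)[:,:2];res["fence"]=C
    if mod is not None: res["mod"]=ray("top",sides(mod),.032)[:,:2]
    res["yellow"]=y
    return res
E
python3 - <<'E'
from h import *
r=measure(cv2.imread("pics/top0.png"))
for k in r: print(k,r[k].round(4))
for k in("fence","mod"):
    C=r[k]; print(k,[ (np.linalg.norm(C[(i+1)%4]-C[i])*1000).round(1) for i in range(4)],[np.arctan2(*(C[(i+1)%4]-C[i])[::-1]).round(4) for i in range(4)])
d=r["yellow"][1]-r["yellow"][0];print("yang",np.arctan2(d[1],d[0]))
E
```

```text
fence [[ 0.644   0.208 ]
 [ 0.6647  0.2049]
 [ 0.6087 -0.1722]
 [ 0.5884 -0.1678]]
mod [[0.524  0.1977]
 [0.6068 0.1801]
 [0.5833 0.0707]
 [0.5005 0.0885]]
yellow [[ 0.4651 -0.0507]
 [ 0.6021 -0.0713]]
fence [np.float64(20.9), np.float64(381.2), np.float64(20.7), np.float64(379.9)] [np.float64(-0.1481), np.float64(-1.7182), np.float64(2.927), np.float64(1.4238)]
mod [np.float64(84.7), np.float64(111.9), np.float64(84.7), np.float64(111.7)] [np.float64(-0.2091), np.float64(-1.7831), np.float64(2.9303), np.float64(1.3589)]
yang -0.1494153463191625
```

The one meant is the silver housing with the teal board at top-view pixel (277,234). The two look-alikes at (230,130) and (250,350) are purple, so they stay alone. The yellow line is at (364,244), and the blue one at (350,240) isn't used. Measured sizes agree with the given ones: module 84.7 x 111.8 mm, fence 20.8 x 380 mm, line 138.5 mm.

Plan: set the open fingers as an "L", with one on the near face and one on the tail face, then press and slide.

Request:
play_rows(moves=[{"claw": 0.88,"linear": [34,-38,0],"turn": [0,0,-0.12]},{"claw": 0.88,"linear": [69,-77,0],"turn": [0,0,-0.24]},{"claw": 0.88,"linear": [104,-115,0],"turn": [0,0,-0.36]},{"claw": 0.88,"linear": [138,-153,0],"turn": [0,0,-0.48]},{"claw": 0.88,"linear": [173,-192,0],"turn": [0,0,-0.61]},{"claw": 0.88,"linear": [207,-230,0],"turn": [0,0,-0.73]},{"claw": 0.88,"linear": [242,-268,0],"turn": [0,0,-0.85]},{"claw": 0.88,"linear": [276,-306,0],"turn": [0,0,-0.97]}])

```text
time_s: 1.1
ee_pos: [0.324, -0.1742, 0.2053]
eef_rot: [-3.141, -0.001, 1.2]
force: [-0.0, -0.3, -0.8]
grip_width: 0.0824
```

```bash
cat >> h.py <<'E'
TH=-0.148;EX=np.array([np.cos(TH),np.sin(TH)]);EY=np.array([-np.sin(TH),np.cos(TH)])
def state():
    o=get_obs();p=o["ee_pos"];f=o["force"]
    print("t",o["time_s"],"FX,FY mm",(p[:2]@EX*1e3).round(2),(p[:2]@EY*1e3).round(2),"z",(p[2]*1e3).round(2),"rot",np.round(o["eef_rot"],4),"Ffence",(f[:2]@EX).round(2),(f[:2]@EY).round(2),"fz",f[2].round(2),"mom",np.round(o["moment"],3));return o
def goto(X,Y,z,yaw):
    from scipy.spatial.transform import Rotation as Ro
    o=state();R=Ro.from_euler("xyz",o["eef_rot"]);p=np.r_[(X*EX+Y*EY),z]-o["ee_pos"]
    T=Ro.from_euler("xyz",[np.pi,0,yaw])
    print("linear",(R.inv().apply(p)*1e3).round(1),"turn",(R.inv()*T).as_rotvec().round(3))
E
python3 -c "
from h import *
goto(.4907,.2603,.205,2.176)"
```

```text
t 1.1 FX,FY mm 346.18 -124.54 z 205.3 rot [-3.1413e+00 -8.0000e-04  1.1995e+00] Ffence 0.02 -0.34 fz -0.78 mom [-0.11   0.017  0.012]
linear [407.3  55.7   0.6] turn [ 0.    -0.001 -0.976]
```

Request:
play_rows(moves=[{"claw": 0.88,"linear": [50,7,0],"turn": [0,0,-0.12]},{"claw": 0.88,"linear": [102,14,0],"turn": [0,0,-0.24]},{"claw": 0.88,"linear": [153,21,0],"turn": [0,0,-0.36]},{"claw": 0.88,"linear": [204,28,0],"turn": [0,0,-0.48]},{"claw": 0.88,"linear": [255,35,0],"turn": [0,0,-0.61]},{"claw": 0.88,"linear": [306,42,0],"turn": [0,0,-0.73]},{"claw": 0.88,"linear": [357,49,0],"turn": [0,0,-0.85]},{"claw": 0.88,"linear": [407,56,0],"turn": [0,0,-0.976]}])

```text
time_s: 2.1
ee_pos: [0.5244, 0.1864, 0.2053]
eef_rot: [3.141, -0.001, 2.18]
force: [0.5, -0.5, 0.7]
grip_width: 0.0828
```

Request:
play_rows(moves=[{"claw": 0.88,"linear": [0,0,50]},{"claw": 0.88,"linear": [0,0,100]},{"claw": 0.88,"linear": [0,0,130]},{"claw": 0.88,"linear": [0,0,130]}])

```text
schema error: expected keys claw, linear, turn
```

```bash
python3 -c "
from h import *
goto(.4907,.2603,.016,2.176)
for n in('scene','top'): cv2.imwrite(f'pics/{n}1.png',cv2.resize(vision.camera(n)[150:310,180:460],None,fx=2.8,fy=2.8))"
```

```text
t 2.1 FX,FY mm 491.14 261.71 z 205.31 rot [ 3.1415e+00 -8.0000e-04  2.1799e+00] Ffence 0.6 -0.38 fz 0.68 mom [-0.012 -0.116 -0.026]
linear [ -0.9  -1.3 189.3] turn [ 0.    -0.001  0.004]
```

View pics/scene1.png

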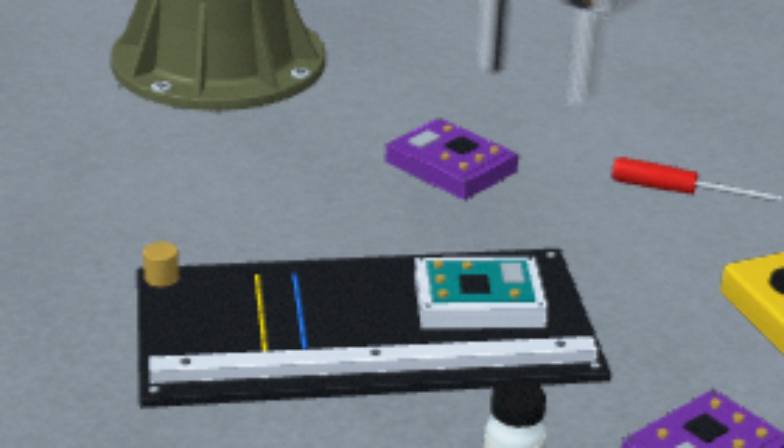

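View pics/top1.png

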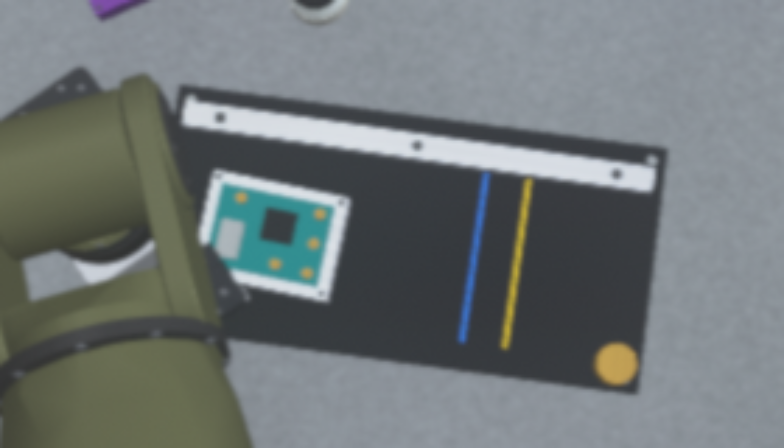

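Both pictures show the module untouched. In the top view its leading edge stays visible past the arm, at about crop (340,250). Now descending.

Request:
play_rows(moves=[{"claw": 0.88,"linear": [-1,-1,45],"turn": [0,0,0]},{"claw": 0.88,"linear": [-1,-1,90],"turn": [0,0,0]},{"claw": 0.88,"linear": [-1,-1,130],"turn": [0,0,0]},{"claw": 0.88,"linear": [-1,-1,150],"turn": [0,0,0]},{"claw": 0.88,"linear": [-1,-1,150],"turn": [0,0,0]}])

```text
time_s: 2.82
ee_pos: [0.5232, 0.1859, 0.0532]
eef_rot: [-3.138, -0.003, 2.181]
force: [0.1, -0.7, 0.3]
grip_width: 0.0825
```

```bash
python3 -c "
from h import *
goto(.4907,.2603,.016,2.176)
for n in('scene','top'): cv2.imwrite(f'pics/{n}2.png',cv2.resize(vision.camera(n)[150:310,180:460],None,fx=2.8,fy=2.8))"
```

```text
t 2.825 FX,FY mm 490.02 261.03 z 53.18 rot [-3.1381e+00 -2.5000e-03  2.1808e+00] Ffence 0.17 -0.73 fz 0.35 mom [-0.02  -0.099  0.004]
linear [-1.1  0.1 37.2] turn [-0.003 -0.003  0.005]
```

View pics/scene2.png

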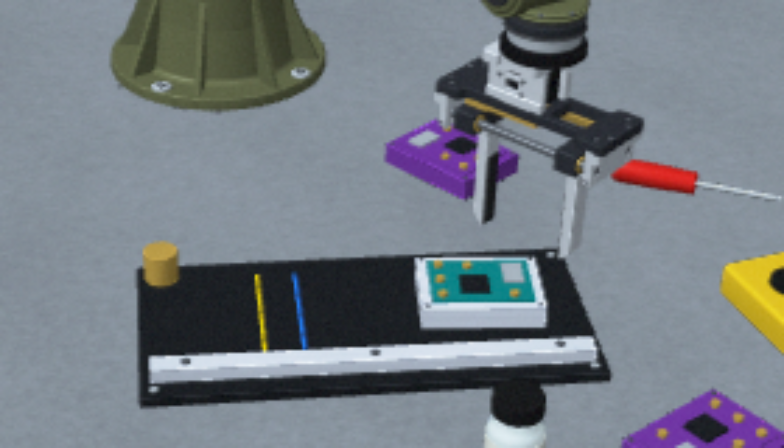

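The fingers are over the near and tail sides of the module, at crop (484,218) and (570,250), and clear of it. Going down to z = 16 mm.

Request:
play_rows(moves=[{"claw": 0.88,"linear": [-1,0,18],"turn": [0,0,0]},{"claw": 0.88,"linear": [-1,0,32],"turn": [0,0,0]},{"claw": 0.88,"linear": [-1,0,37],"turn": [0,0,0]},{"claw": 0.88,"linear": [-1,0,37],"turn": [0,0,0]},{"claw": 0.88,"linear": [-1,0,37],"turn": [0,0,0]}])

```text
time_s: 3.55
ee_pos: [0.5252, 0.1858, 0.0186]
eef_rot: [3.141, -0.001, 2.181]
force: [0.2, -0.2, 0.5]
grip_width: 0.0832
```

```bash
python3 -c "
from h import *
o=state()
from scipy.spatial.transform import Rotation as Ro
R=Ro.from_euler('xyz',o['eef_rot'])
print('10mm FX',R.inv().apply(np.r_[EX,0]*10).round(2),'10mm FY',R.inv().apply(np.r_[EY,0]*10).round(2))
for n in('scene','top'): cv2.imwrite(f'pics/{n}3.png',cv2.resize(vision.camera(n)[150:310,180:460],None,fx=2.8,fy=2.8))"
```

```text
t 3.55 FX,FY mm 492.03 261.17 z 18.63 rot [ 3.1410e+00 -1.1000e-03  2.1813e+00] Ffence 0.26 -0.14 fz 0.49 mom [ 0.037 -0.146 -0.017]
10mm FX [-6.88  7.26 -0.  ] 10mm FY [7.26 6.88 0.01]
```

View pics/scene3.png

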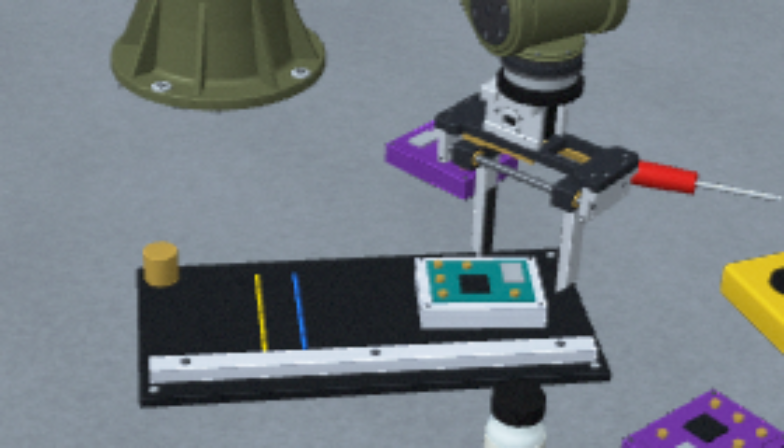

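Request:
play_rows(moves=[{"claw": 0.96,"linear": [-5,-5,2],"turn": [0,0,0]},{"claw": 0.96,"linear": [-8,-2,2],"turn": [0,0,0]},{"claw": 0.96,"linear": [-12,2,2],"turn": [0,0,0]},{"claw": 0.96,"linear": [-12,2,2],"turn": [0,0,0]}])

```text
time_s: 4.15
ee_pos: [0.5342, 0.177, 0.0167]
eef_rot: [3.141, -0.001, 2.181]
force: [0.1, 0.8, -0.3]
grip_width: 0.0903
```

```bash
python3 -c "
from h import *
o=state();print(o['grip_width'])"
```

```text
t 4.15 FX,FY mm 502.23 253.82 z 16.68 rot [ 3.1405e+00 -1.0000e-03  2.1809e+00] Ffence -0.04 0.76 fz -0.31 mom [ 0.001 -0.091 -0.017]
0.09030461870584705
```

Request:
play_rows(moves=[{"claw": 0.96,"linear": [-1.4,1.5,0],"turn": [0,0,0]},{"claw": 0.96,"linear": [-2.8,2.9,0],"turn": [0,0,0]},{"claw": 0.96,"linear": [-4.1,4.4,0],"turn": [0,0,0]},{"claw": 0.96,"linear": [-5.5,5.8,0],"turn": [0,0,0]},{"claw": 0.96,"linear": [-6.9,7.3,0],"turn": [0,0,0]},{"claw": 0.96,"linear": [-8.3,8.7,0],"turn": [0,0,0]},{"claw": 0.96,"linear": [-9.6,10.2,0],"turn": [0,0,0]},{"claw": 0.96,"linear": [-11,11.6,0],"turn": [0,0,0]}])

```text
time_s: 5.15
ee_pos: [0.5494, 0.1747, 0.0165]
eef_rot: [-3.141, -0.002, 2.181]
force: [-5.3, 1.7, 2.6]
grip_width: 0.0903
```

```bash
python3 -c "
from h import *
o=state()
for n in('scene','top'):
  im=vision.camera(n);cv2.imwrite(f'pics/{n}4.png',im);cv2.imwrite(f'pics/{n}4c.png',cv2.resize(im[150:310,180:460],None,fx=2.8,fy=2.8))"
```

```text
t 5.15 FX,FY mm 517.59 253.77 z 16.51 rot [-3.1411e+00 -2.0000e-03  2.1807e+00] Ffence -5.45 0.87 fz 2.62 mom [ 0.089  0.965 -0.215]
```

View pics/scene4c.png

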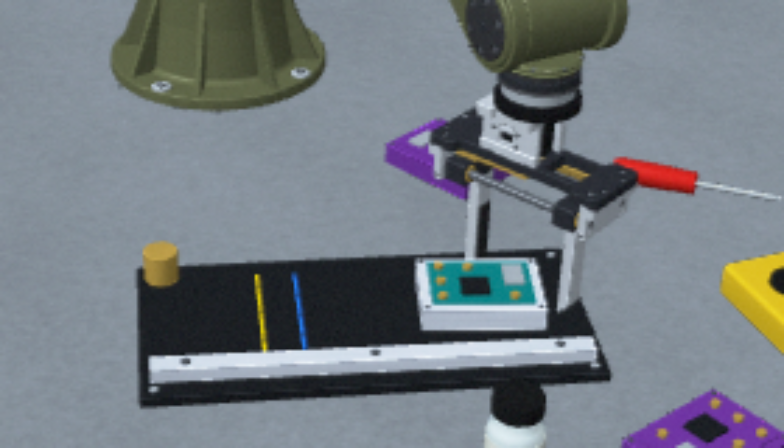

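View pics/top4c.png

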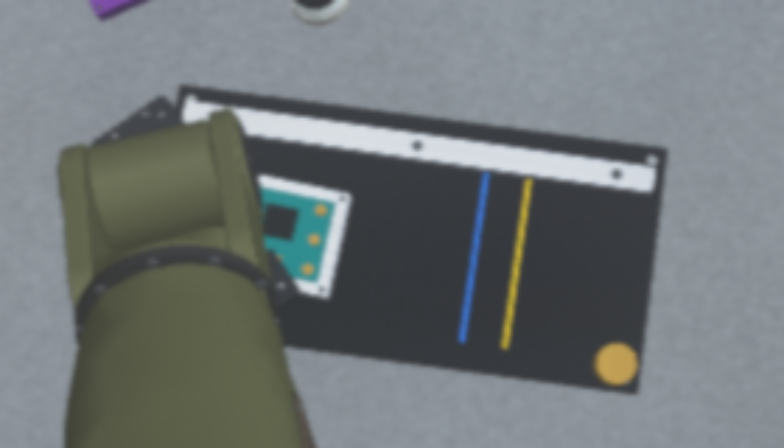

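Contact is made: the drag is about 5 N and the module has moved a few mm. Next I push on toward the fence slowly.

Request:
play_rows(moves=[{"claw": 0.96,"linear": [-1.4,1.5,0],"turn": [0,0,0]},{"claw": 0.96,"linear": [-2.8,2.9,0],"turn": [0,0,0]},{"claw": 0.96,"linear": [-4.1,4.4,0],"turn": [0,0,0]},{"claw": 0.96,"linear": [-5.5,5.8,0],"turn": [0,0,0]},{"claw": 0.96,"linear": [-6.9,7.3,0],"turn": [0,0,0]},{"claw": 0.96,"linear": [-8.3,8.7,0],"turn": [0,0,0]},{"claw": 0.96,"linear": [-9.6,10.2,0],"turn": [0,0,0]},{"claw": 0.96,"linear": [-11,11.6,0],"turn": [0,0,0]}])

```text
time_s: 6.25
ee_pos: [0.5649, 0.1724, 0.0165]
eef_rot: [-3.14, -0.002, 2.181]
force: [-5.9, 0.4, 3.9]
grip_width: 0.0904
```

```bash
python3 -c "
from h import *
o=state()
for n in('top',):
  im=vision.camera(n);cv2.imwrite(f'pics/{n}5.png',im);cv2.imwrite(f'pics/{n}5c.png',cv2.resize(im[150:310,180:460],None,fx=2.8,fy=2.8))"
```

```text
t 6.25 FX,FY mm 533.31 253.79 z 16.48 rot [-3.1404e+00 -2.5000e-03  2.1807e+00] Ffence -5.86 -0.47 fz 3.92 mom [ 0.143  1.139 -0.198]
```

View pics/top5c.png

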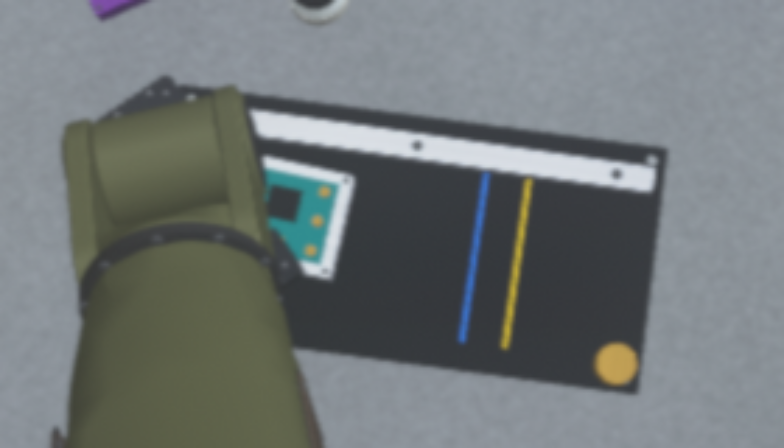

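Request:
play_rows(moves=[{"claw": 0.96,"linear": [-1,1.1,0],"turn": [0,0,0]},{"claw": 0.96,"linear": [-2,2.1,0],"turn": [0,0,0]},{"claw": 0.96,"linear": [-2.8,2.9,0],"turn": [0,0,0]},{"claw": 0.96,"linear": [-3.4,3.6,0],"turn": [0,0,0]},{"claw": 0.96,"linear": [-4.1,4.4,0],"turn": [0,0,0]},{"claw": 0.96,"linear": [-4.8,5.1,0],"turn": [0,0,0]},{"claw": 0.96,"linear": [-5.5,5.8,0],"turn": [0,0,0]},{"claw": 0.96,"linear": [-6.2,6.5,0],"turn": [0,0,0]}])

```text
time_s: 7.3
ee_pos: [0.5734, 0.1711, 0.0164]
eef_rot: [-3.139, -0.003, 2.18]
force: [-6.0, 0.6, 3.0]
grip_width: 0.0901
```

```bash
python3 -c "
from h import *
o=state()
for n in('top',):
  im=vision.camera(n);cv2.imwrite(f'pics/{n}6.png',im);cv2.imwrite(f'pics/{n}6c.png',cv2.resize(im[150:310,180:460],None,fx=2.8,fy=2.8))"
```

```text
t 7.3 FX,FY mm 541.95 253.78 z 16.43 rot [-3.1395 -0.0032  2.1805] Ffence -6.03 -0.3 fz 3.04 mom [ 0.13   1.129 -0.19 ]
```

View pics/top6c.png

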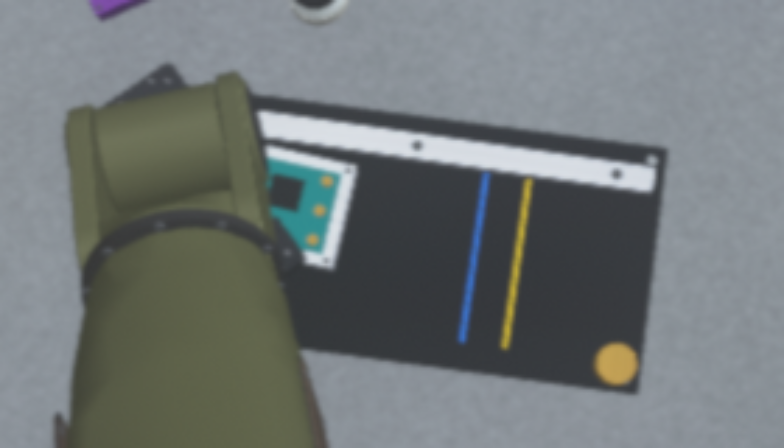

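Request:
play_rows(moves=[{"claw": 0.96,"linear": [-0.4,0.4,0],"turn": [0,0,0]},{"claw": 0.96,"linear": [-0.8,0.8,0],"turn": [0,0,0]},{"claw": 0.96,"linear": [-1.1,1.2,0],"turn": [0,0,0]},{"claw": 0.96,"linear": [-1.4,1.5,0],"turn": [0,0,0]},{"claw": 0.96,"linear": [-1.7,1.8,0],"turn": [0,0,0]},{"claw": 0.96,"linear": [-2,2.1,0],"turn": [0,0,0]}])

```text
time_s: 8.1
ee_pos: [0.5759, 0.1708, 0.0164]
eef_rot: [-3.138, -0.004, 2.18]
force: [-5.8, 1.0, 3.6]
grip_width: 0.0902
```

```bash
python3 -c "
from h import *
o=state()"
```

```text
t 8.1 FX,FY mm 544.41 253.81 z 16.39 rot [-3.1384 -0.0039  2.1804] Ffence -5.91 0.16 fz 3.6 mom [ 0.086  1.195 -0.239]
```

Request:
play_rows(moves=[{"claw": 0.96,"linear": [-0.5,0.5,0],"turn": [0,0,0]},{"claw": 0.96,"linear": [-0.8,0.8,0],"turn": [0,0,0]},{"claw": 0.96,"linear": [-1.1,1.2,0],"turn": [0,0,0]},{"claw": 0.96,"linear": [-1.4,1.5,0],"turn": [0,0,0]},{"claw": 0.96,"linear": [-1.7,1.8,0],"turn": [0,0,0]}])

```text
time_s: 8.72
ee_pos: [0.5778, 0.1705, 0.0163]
eef_rot: [-3.137, -0.005, 2.18]
force: [-6.2, 1.5, 3.3]
grip_width: 0.0904
```

```bash
python3 -c "
from h import *
o=state()
for n in('top',):
  im=vision.camera(n);cv2.imwrite(f'pics/{n}7.png',im);cv2.imwrite(f'pics/{n}7c.png',cv2.resize(im[180:260,250:390],None,fx=5.6,fy=5.6,interpolation=2))"
```

```text
t 8.725 FX,FY mm 546.31 253.85 z 16.33 rot [-3.1373 -0.0047  2.1804] Ffence -6.39 0.6 fz 3.31 mom [ 0.081  1.197 -0.291]
```

View pics/top7c.png

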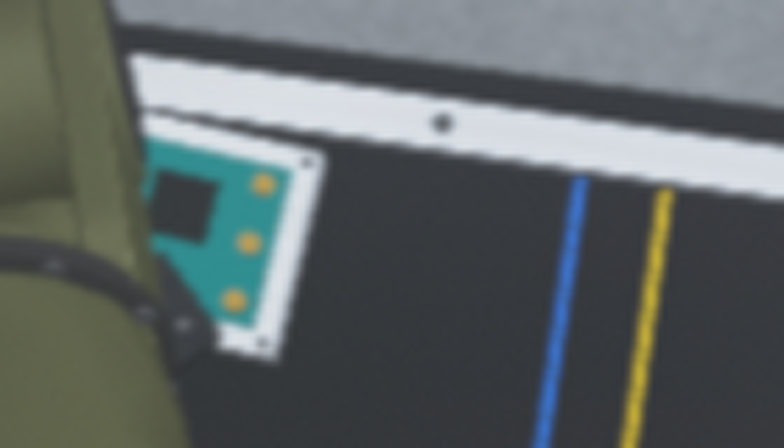

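The tail corner is almost on the fence. The leading corner, at crop (322,155), still has about 5 mm to close. Going in smaller steps.

Request:
play_rows(moves=[{"claw": 0.96,"linear": [-0.5,0.5,0],"turn": [0,0,0]},{"claw": 0.96,"linear": [-0.7,0.7,0],"turn": [0,0,0]},{"claw": 0.96,"linear": [-0.9,0.9,0],"turn": [0,0,0]},{"claw": 0.96,"linear": [-1.1,1.1,0],"turn": [0,0,0]}])

```text
time_s: 9.28
ee_pos: [0.5786, 0.1704, 0.0163]
eef_rot: [-3.136, -0.006, 2.18]
force: [-8.0, 0.7, 5.5]
grip_width: 0.0903
```

```bash
python3 -c "
from h import *
o=state()"
```

```text
t 9.275 FX,FY mm 547.14 253.84 z 16.27 rot [-3.1357 -0.0058  2.1801] Ffence -8.01 -0.53 fz 5.46 mom [ 0.105  1.61  -0.324]
```

Request:
play_rows(moves=[{"claw": 0.96,"linear": [-0.5,0.5,0],"turn": [0,0,0]},{"claw": 0.96,"linear": [-0.6,0.7,0],"turn": [0,0,0]},{"claw": 0.96,"linear": [-0.8,0.8,0],"turn": [0,0,0]}])

```text
time_s: 9.65
ee_pos: [0.5787, 0.1704, 0.0162]
eef_rot: [-3.133, -0.007, 2.18]
force: [-9.9, 1.4, 6.1]
grip_width: 0.0904
```

```bash
python3 -c "
from h import *
o=state()"
```

```text
t 9.65 FX,FY mm 547.22 253.82 z 16.15 rot [-3.1335 -0.0073  2.1799] Ffence -10.03 -0.11 fz 6.1 mom [ 0.084  1.923 -0.415]
```

```bash
python3 -c "
from h import *
for n in('top','scene'):
  im=vision.camera(n);cv2.imwrite(f'pics/{n}8.png',im)
  s=im[180:260,250:390] if n=='top' else im[230:300,270:400]
  cv2.imwrite(f'pics/{n}8c.png',cv2.resize(s,None,fx=5.6,fy=5.6,interpolation=2))"
```

```text
(no output)
```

View pics/top8c.png

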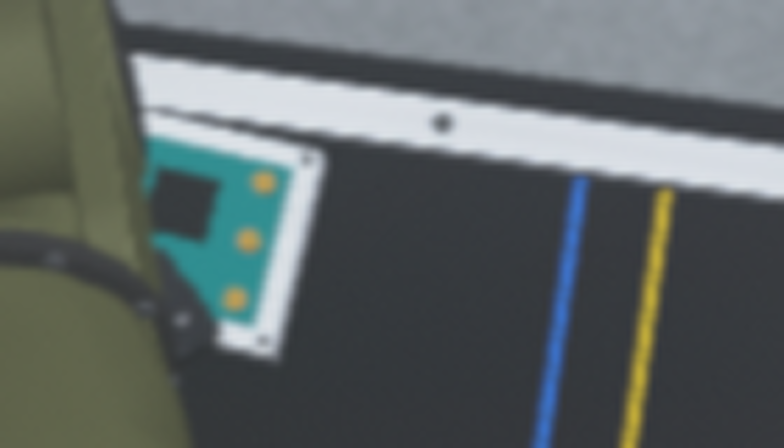

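View pics/scene8c.png

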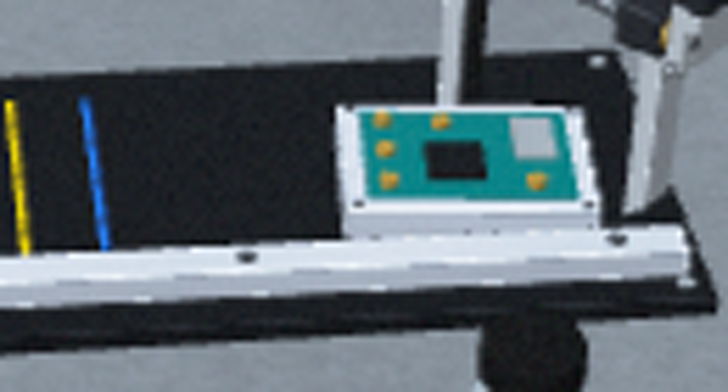

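The tail is at the fence, but the lead end is still about 4 mm off and 10 N from this spot doesn't turn it. I'll back off, rotate the tool so the near-side finger sits closer to the lead end, and push again.

Request:
play_rows(moves=[{"claw": 0.96,"linear": [3.4,-3.6,0],"turn": [0,0,0]},{"claw": 0.96,"linear": [10.3,-10.9,0],"turn": [0,0,0]},{"claw": 0.96,"linear": [10.3,-10.9,0],"turn": [0,0,0]}])

```text
time_s: 10.12
ee_pos: [0.5633, 0.1727, 0.0164]
eef_rot: [-3.134, -0.007, 2.18]
force: [-1.1, -1.8, -0.2]
grip_width: 0.0901
```

```bash
python3 -c "
from h import *
o=goto(.528,.240,.017,2.40)"
```

```text
t 10.125 FX,FY mm 531.68 253.87 z 16.4 rot [-3.1335 -0.0072  2.1803] Ffence -0.81 -1.99 fz -0.17 mom [-0.007 -0.136  0.012]
linear [ -7.6 -12.2  -0.6] turn [-0.007 -0.008 -0.22 ]
```

Request:
play_rows(moves=[{"claw": 0.96,"linear": [-3,-6,-0.6],"turn": [-0.004,-0.004,-0.11]},{"claw": 0.96,"linear": [-7.6,-12.2,-0.6],"turn": [-0.007,-0.008,-0.22]},{"claw": 0.96,"linear": [-7.6,-12.2,-0.6],"turn": [-0.007,-0.008,-0.22]},{"claw": 0.96,"linear": [-7.6,-12.2,-0.6],"turn": [-0.007,-0.008,-0.22]}])

```text
time_s: 10.62
ee_pos: [0.5579, 0.1597, 0.0172]
eef_rot: [3.142, 0.0, 2.398]
force: [-0.2, 0.9, 0.2]
grip_width: 0.0904
```

```bash
python3 -c "
from h import *
o=goto(.536,.240,.017,2.40)"
```

```text
t 10.625 FX,FY mm 528.23 240.2 z 17.16 rot [3.1416 0.     2.3979] Ffence -0.32 0.86 fz 0.19 mom [ 0.003 -0.109  0.042]
linear [-6.5  4.2  0.2] turn [ 0.     0.    -0.002]
```

Request:
play_rows(moves=[{"claw": 0.96,"linear": [-2.5,1.7,0],"turn": [0,0,0]},{"claw": 0.96,"linear": [-5,3.3,0],"turn": [0,0,0]},{"claw": 0.96,"linear": [-6.6,4.5,0],"turn": [0,0,0]},{"claw": 0.96,"linear": [-7.5,5,0],"turn": [0,0,0]},{"claw": 0.96,"linear": [-7.9,5.3,0],"turn": [0,0,0]},{"claw": 0.96,"linear": [-8.3,5.6,0],"turn": [0,0,0]}])

```text
time_s: 11.38
ee_pos: [0.5666, 0.1581, 0.0168]
eef_rot: [-3.139, -0.002, 2.397]
force: [-9.7, 0.6, 4.9]
grip_width: 0.0902
```

```bash
python3 -c "
from h import *
o=state()"
```

```text
t 11.375 FX,FY mm 537.08 239.97 z 16.83 rot [-3.1392e+00 -2.1000e-03  2.3974e+00] Ffence -9.72 -0.81 fz 4.94 mom [-0.224  1.82  -0.346]
```

Request:
play_rows(moves=[{"claw": 0.96,"linear": [-0.4,0.3,-0.1],"turn": [0,0,0]},{"claw": 0.96,"linear": [-0.6,0.4,-0.2],"turn": [0,0,0]},{"claw": 0.96,"linear": [-0.8,0.5,-0.2],"turn": [0,0,0]}])

```text
time_s: 11.75
ee_pos: [0.5665, 0.1581, 0.0167]
eef_rot: [-3.137, -0.004, 2.397]
force: [-7.2, 0.6, 3.7]
grip_width: 0.0904
```

```bash
python3 -c "
from h import *
o=state()"
```

```text
t 11.75 FX,FY mm 537.02 239.89 z 16.75 rot [-3.1374 -0.004   2.3971] Ffence -7.24 -0.47 fz 3.73 mom [ 0.068  1.519 -0.413]
```

Request:
play_rows(moves=[{"claw": 0.96,"linear": [-0.6,0.4,0],"turn": [0,0,0]},{"claw": 0.96,"linear": [-0.9,0.6,0],"turn": [0,0,0]},{"claw": 0.96,"linear": [-1.2,0.8,0],"turn": [0,0,0]},{"claw": 0.96,"linear": [-1.4,0.9,0],"turn": [0,0,0]}])

```text
time_s: 12.25
ee_pos: [0.5668, 0.1579, 0.0166]
eef_rot: [-3.135, -0.006, 2.397]
force: [-11.7, 0.7, 7.2]
grip_width: 0.0902
```

```bash
python3 -c "
from h import *
o=state()
for n in('top','scene'):
  im=vision.camera(n);cv2.imwrite(f'pics/{n}9.png',im)
  s=im[180:260,250:390] if n=='top' else im[230:300,270:400]
  cv2.imwrite(f'pics/{n}9c.png',cv2.resize(s,None,fx=5.6,fy=5.6,interpolation=2))"
```

```text
t 12.25 FX,FY mm 537.36 239.74 z 16.61 rot [-3.1349 -0.0064  2.3966] Ffence -11.68 -1.08 fz 7.21 mom [-0.146  2.132 -0.467]
```

View pics/top9c.png

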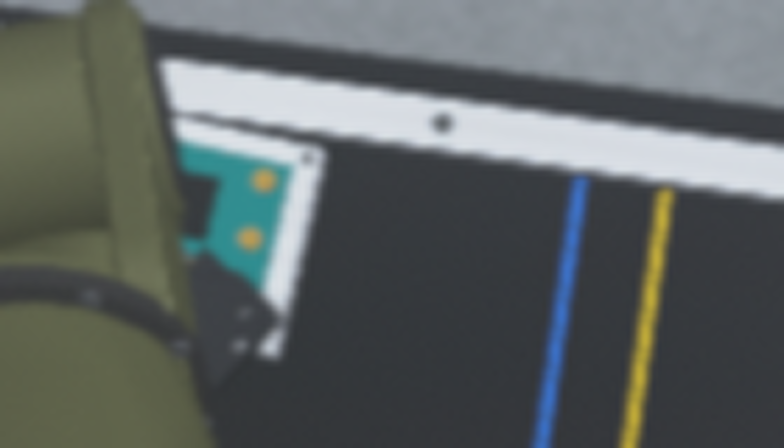

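View pics/scene9c.png

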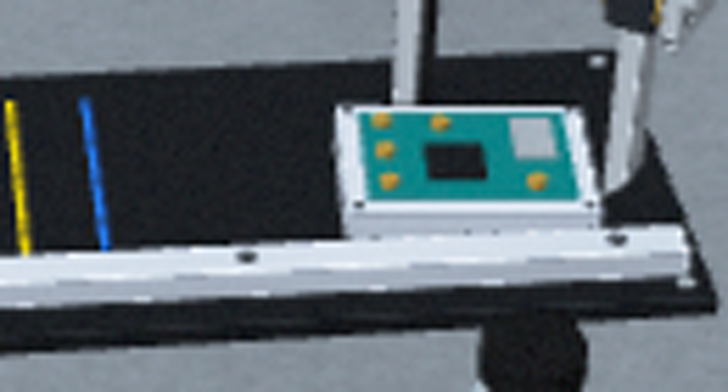

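```bash
python3 -c "
from h import *
goto(.5386,.240,.0173,2.397)"
```

```text
t 12.35 FX,FY mm 537.36 239.75 z 16.61 rot [-3.1349 -0.0064  2.3965] Ffence -10.93 -0.59 fz 6.92 mom [-0.128  2.14  -0.518]
linear [-0.9  0.9 -0.7] turn [-0.007 -0.006 -0.   ]
```

Request:
play_rows(moves=[{"claw": 0.96,"linear": [-0.3,0.2,-0.4],"turn": [-0.003,-0.003,0]},{"claw": 0.96,"linear": [-0.6,0.4,-0.6],"turn": [-0.003,-0.003,0]},{"claw": 0.96,"linear": [-0.9,0.6,-0.7],"turn": [-0.003,-0.003,0]},{"claw": 0.96,"linear": [-1.1,0.7,-0.7],"turn": [-0.003,-0.003,0]}])

```text
time_s: 12.85
ee_pos: [0.5672, 0.1575, 0.0168]
eef_rot: [-3.136, -0.005, 2.396]
force: [-6.8, -0.0, 0.2]
grip_width: 0.0899
```

```bash
python3 -c "
from h import *
goto(.5386,.240,.0173,2.397)"
```

```text
t 12.85 FX,FY mm 537.77 239.39 z 16.79 rot [-3.1357 -0.005   2.3962] Ffence -6.77 -1.04 fz 0.23 mom [-0.254  1.343 -0.316]
linear [-0.3  1.  -0.5] turn [-0.006 -0.005 -0.001]
```

Diagnosis: the compliant tool was pressing down with about 7 N and pinning the module. With a small lift, fz is near 0 and the module moves again at a lower force. Continuing this way.

Request:
play_rows(moves=[{"claw": 0.96,"linear": [-0.4,0.4,-0.2],"turn": [-0.003,-0.003,0]},{"claw": 0.96,"linear": [-0.8,0.6,-0.3],"turn": [-0.003,-0.003,0]},{"claw": 0.96,"linear": [-1.1,0.8,-0.4],"turn": [-0.003,-0.003,0]},{"claw": 0.96,"linear": [-1.5,1.1,-0.4],"turn": [-0.003,-0.003,0]}])

```text
time_s: 13.35
ee_pos: [0.5678, 0.157, 0.0167]
eef_rot: [-3.136, -0.004, 2.396]
force: [-10.0, -2.3, 3.7]
grip_width: 0.0904
```

```bash
python3 -c "
from h import *
goto(.5406,.240,.0173,2.397)"
```

```text
t 13.35 FX,FY mm 538.49 239.0 z 16.71 rot [-3.1359 -0.0041  2.3958] Ffence -9.57 -3.71 fz 3.66 mom [-0.421  2.034 -0.387]
linear [-1.2  2.  -0.6] turn [-0.006 -0.004 -0.001]
```

Request:
play_rows(moves=[{"claw": 0.96,"linear": [-0.5,0.3,-0.4],"turn": [-0.003,-0.002,0]},{"claw": 0.96,"linear": [-0.8,0.5,-0.6],"turn": [-0.003,-0.002,0]},{"claw": 0.96,"linear": [-1.2,0.8,-0.7],"turn": [-0.003,-0.002,0]},{"claw": 0.96,"linear": [-1.6,1,-0.7],"turn": [-0.003,-0.002,0]}])

```text
time_s: 13.85
ee_pos: [0.5686, 0.1563, 0.0168]
eef_rot: [-3.136, -0.004, 2.396]
force: [-9.0, -1.3, 2.1]
grip_width: 0.0902
```

```bash
python3 -c "
from h import *
goto(.5406,.240,.0173,2.397)
im=vision.camera('top')
cv2.imwrite('pics/top10c.png',cv2.resize(im[180:260,250:390],None,fx=5.6,fy=5.6,interpolation=2))"
```

```text
t 13.85 FX,FY mm 539.32 238.46 z 16.82 rot [-3.1363 -0.0039  2.3955] Ffence -8.72 -2.66 fz 2.08 mom [-0.45   1.569 -0.323]
linear [-0.2  2.  -0.5] turn [-0.005 -0.004 -0.001]
```

View pics/top10c.png

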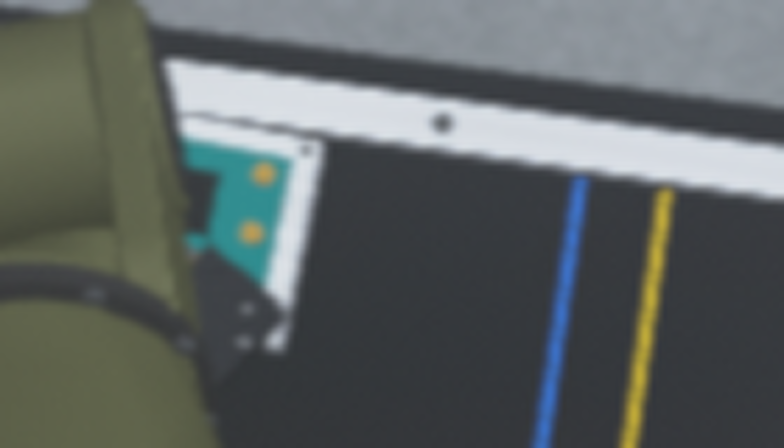

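The lead gap at crop (322,143) is now down to about 2–3 mm. Continuing.

Request:
play_rows(moves=[{"claw": 0.96,"linear": [-0.5,0.4,-0.4],"turn": [-0.003,-0.002,0]},{"claw": 0.96,"linear": [-0.9,0.7,-0.6],"turn": [-0.003,-0.002,0]},{"claw": 0.96,"linear": [-1.3,1,-0.7],"turn": [-0.003,-0.002,0]},{"claw": 0.96,"linear": [-1.6,1.2,-0.7],"turn": [-0.003,-0.002,0]}])

```text
time_s: 14.4
ee_pos: [0.5695, 0.1557, 0.0168]
eef_rot: [-3.136, -0.004, 2.395]
force: [-8.5, -1.6, 1.4]
grip_width: 0.0905
```

```bash
python3 -c "
from h import *
goto(.5406,.240,.0173,2.397)"
```

```text
t 14.4 FX,FY mm 540.27 237.96 z 16.85 rot [-3.1364 -0.0038  2.3952] Ffence -8.15 -2.84 fz 1.43 mom [-0.506  1.581 -0.3  ]
linear [ 0.9  1.9 -0.5] turn [-0.005 -0.004 -0.002]
```

Request:
play_rows(moves=[{"claw": 0.96,"linear": [-0.5,0.4,-0.4],"turn": [-0.003,-0.002,0]},{"claw": 0.96,"linear": [-0.9,0.7,-0.6],"turn": [-0.003,-0.002,0]},{"claw": 0.96,"linear": [-1.3,1,-0.7],"turn": [-0.003,-0.002,0]},{"claw": 0.96,"linear": [-1.6,1.2,-0.7],"turn": [-0.003,-0.002,0]}])

```text
time_s: 14.9
ee_pos: [0.5704, 0.1551, 0.0169]
eef_rot: [-3.137, -0.003, 2.395]
force: [-8.2, -1.9, 1.3]
grip_width: 0.0905
```

```bash
python3 -c "
from h import *
goto(.5406,.240,.0173,2.397)"
```

```text
t 14.9 FX,FY mm 541.28 237.47 z 16.87 rot [-3.1367 -0.0035  2.3949] Ffence -7.8 -3.09 fz 1.35 mom [-0.496  1.469 -0.275]
linear [ 2.   1.7 -0.4] turn [-0.005 -0.003 -0.002]
```

Request:
play_rows(moves=[{"claw": 0.96,"linear": [-0.5,0.4,-0.4],"turn": [-0.003,-0.002,0]},{"claw": 0.96,"linear": [-0.9,0.7,-0.6],"turn": [-0.003,-0.002,0]},{"claw": 0.96,"linear": [-1.2,0.9,-0.7],"turn": [-0.003,-0.002,0]},{"claw": 0.96,"linear": [-1.4,1.1,-0.7],"turn": [-0.003,-0.002,0]}])

```text
time_s: 15.4
ee_pos: [0.5712, 0.1545, 0.0169]
eef_rot: [-3.137, -0.003, 2.395]
force: [-7.7, -2.8, 0.7]
grip_width: 0.0905
```

```bash
python3 -c "
from h import *
state()
im=vision.camera('top')
cv2.imwrite('pics/top11c.png',cv2.resize(im[180:260,250:390],None,fx=5.6,fy=5.6,interpolation=2))"
```

```text
t 15.4 FX,FY mm 542.17 237.0 z 16.91 rot [-3.1371e+00 -3.0000e-03  2.3945e+00] Ffence -7.25 -3.93 fz 0.71 mom [-0.431  1.378 -0.232]
```

View pics/top11c.png

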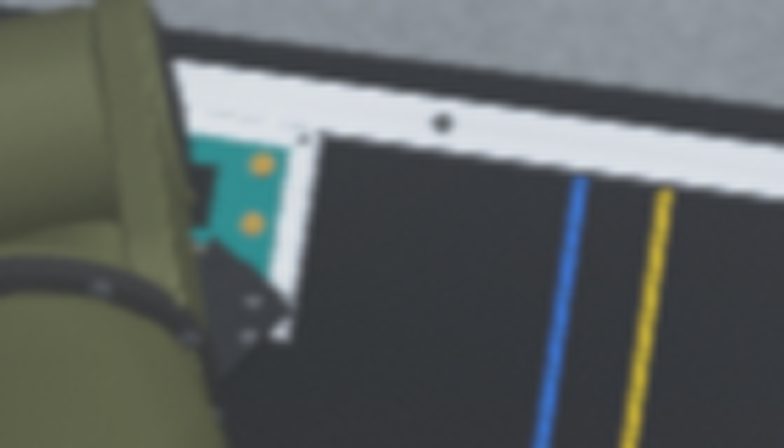

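The lead end is nearly closed, with only a faint seam left at crop (250,120). The leading edge is almost parallel to the yellow line.

Request:
play_rows(moves=[{"claw": 0.96,"linear": [-0.5,0.4,-0.3],"turn": [-0.003,-0.002,0]},{"claw": 0.96,"linear": [-0.8,0.6,-0.4],"turn": [-0.003,-0.002,0]},{"claw": 0.96,"linear": [-1,0.8,-0.5],"turn": [-0.003,-0.002,0]},{"claw": 0.96,"linear": [-1.2,1,-0.5],"turn": [-0.003,-0.002,0]}])

```text
time_s: 15.95
ee_pos: [0.5717, 0.1541, 0.0168]
eef_rot: [-3.138, -0.003, 2.394]
force: [-8.9, -2.0, 2.3]
grip_width: 0.0907
```

```bash
python3 -c "
from h import *
state()"
```

```text
t 15.95 FX,FY mm 542.72 236.68 z 16.83 rot [-3.1375e+00 -2.8000e-03  2.3942e+00] Ffence -8.53 -3.26 fz 2.33 mom [-0.427  1.563 -0.263]
```

Request:
play_rows(moves=[{"claw": 0.96,"linear": [-0.5,0.4,-0.3],"turn": [-0.003,-0.002,0]},{"claw": 0.96,"linear": [-0.8,0.6,-0.5],"turn": [-0.003,-0.002,0]},{"claw": 0.96,"linear": [-1,0.8,-0.6],"turn": [-0.003,-0.002,0]},{"claw": 0.96,"linear": [-1.2,1,-0.6],"turn": [-0.003,-0.002,0]}])

```text
time_s: 16.45
ee_pos: [0.5719, 0.1539, 0.0168]
eef_rot: [-3.138, -0.003, 2.394]
force: [-10.8, -0.5, 3.3]
grip_width: 0.0901
```

```bash
python3 -c "
from h import *
state()
im=vision.camera('top')
cv2.imwrite('pics/top12c.png',cv2.resize(im[180:260,250:390],None,fx=5.6,fy=5.6,interpolation=2))"
```

```text
t 16.45 FX,FY mm 542.95 236.54 z 16.83 rot [-3.1377 -0.0032  2.3938] Ffence -10.65 -2.14 fz 3.31 mom [-0.134  1.949 -0.412]
```

View pics/top12c.png

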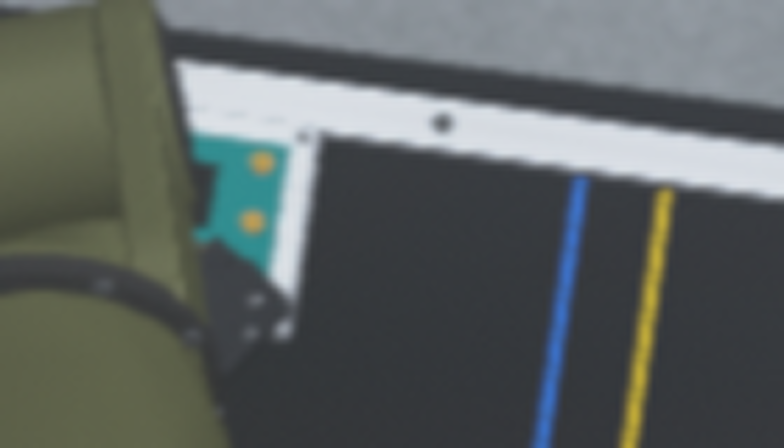

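Motion has stopped at FX = 543 mm and the force is rising (10.7 N), so the module is flat on the fence. I'll hold the press briefly for step 1.

Request:
play_rows(moves=[{"claw": 0.96,"linear": [-0.6,0.4,-0.2],"turn": [-0.003,-0.002,0]},{"claw": 0.96,"linear": [-1,0.7,-0.4],"turn": [-0.003,-0.002,0]},{"claw": 0.96,"linear": [-1.2,0.9,-0.5],"turn": [-0.003,-0.002,0]},{"claw": 0.96,"linear": [-1.2,0.9,-0.5],"turn": [-0.003,-0.002,0]},{"claw": 0.96,"linear": [-1.2,0.9,-0.5],"turn": [-0.003,-0.002,0]},{"claw": 0.96,"linear": [-1.2,0.9,-0.5],"turn": [-0.003,-0.002,0]}])

```text
time_s: 17.25
ee_pos: [0.5719, 0.1538, 0.0168]
eef_rot: [-3.138, -0.004, 2.393]
force: [-10.8, 0.9, 3.2]
grip_width: 0.0901
```

```bash
python3 -c "
from h import *
goto(.5441,.230,.0173,2.40)"
```

```text
t 17.25 FX,FY mm 542.97 236.42 z 16.81 rot [-3.1378 -0.004   2.3933] Ffence -10.82 -0.66 fz 3.17 mom [ 0.063  2.042 -0.449]
linear [-4.6 -4.7 -0.5] turn [-0.004 -0.004 -0.007]
```

Request:
play_rows(moves=[{"claw": 0.96,"linear": [-1,0,-0.4],"turn": [-0.002,-0.002,0]},{"claw": 0.96,"linear": [-1.7,-0.9,-0.4],"turn": [-0.002,-0.002,0]},{"claw": 0.96,"linear": [-2.4,-2,-0.4],"turn": [-0.002,-0.002,0]},{"claw": 0.96,"linear": [-3,-3,-0.4],"turn": [-0.002,-0.002,0]},{"claw": 0.96,"linear": [-3.6,-3.8,-0.4],"turn": [-0.002,-0.002,0]}])

```text
time_s: 17.88
ee_pos: [0.5708, 0.1503, 0.0169]
eef_rot: [-3.14, -0.005, 2.393]
force: [-8.6, 14.1, 2.6]
grip_width: 0.0901
```

```bash
python3 -c "
from h import *
state()
im=vision.camera('top')
cv2.imwrite('pics/top13c.png',cv2.resize(im[180:260,250:390],None,fx=5.6,fy=5.6,interpolation=2))"
```

```text
t 17.875 FX,FY mm 542.41 232.84 z 16.92 rot [-3.1398 -0.0053  2.3934] Ffence -10.61 12.65 fz 2.64 mom [ 2.516  1.718 -0.17 ]
```

View pics/top13c.png

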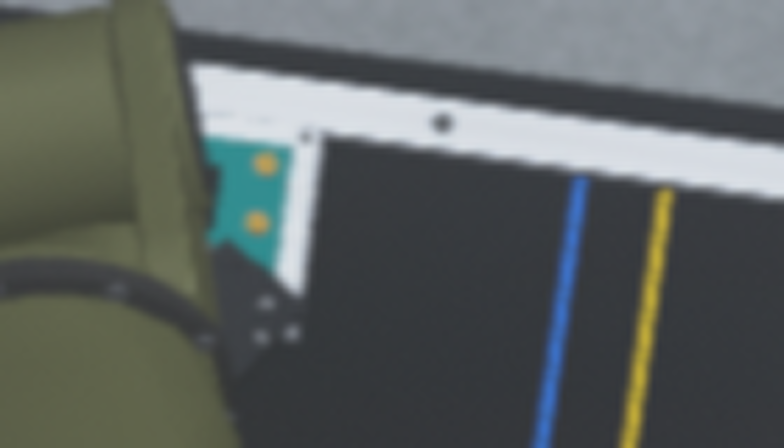

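Request:
play_rows(moves=[{"claw": 0.96,"linear": [-0.6,-0.3,-0.3],"turn": [0,0,0]},{"claw": 0.96,"linear": [-0.9,-0.8,-0.3],"turn": [0,0,0]},{"claw": 0.96,"linear": [-1.2,-1.3,-0.3],"turn": [0,0,0]},{"claw": 0.96,"linear": [-1.5,-1.8,-0.3],"turn": [0,0,0]}])

```text
time_s: 18.42
ee_pos: [0.5703, 0.1488, 0.017]
eef_rot: [-3.14, -0.007, 2.394]
force: [-4.7, 7.7, 0.3]
grip_width: 0.0901
```

```bash
python3 -c "
from h import *
state()"
```

```text
t 18.425 FX,FY mm 542.08 231.31 z 16.98 rot [-3.1401 -0.0068  2.3936] Ffence -5.78 6.96 fz 0.27 mom [ 1.369  0.654 -0.041]
```

Request:
play_rows(moves=[{"claw": 0.96,"linear": [-1.2,0,-0.2],"turn": [-0.001,-0.003,0]},{"claw": 0.96,"linear": [-1.8,-0.8,-0.2],"turn": [-0.001,-0.003,0]},{"claw": 0.96,"linear": [-2.4,-1.6,-0.2],"turn": [-0.001,-0.003,0]},{"claw": 0.96,"linear": [-3,-2.4,-0.2],"turn": [-0.001,-0.003,0]}])

```text
time_s: 18.92
ee_pos: [0.5701, 0.1464, 0.0169]
eef_rot: [-3.141, -0.006, 2.394]
force: [-6.1, 10.2, 1.3]
grip_width: 0.0903
```

```bash
python3 -c "
from h import *
state()
im=vision.camera('top')
cv2.imwrite('pics/top14c.png',cv2.resize(im[180:250,260:380],None,fx=6.5,fy=6.5,interpolation=2))"
```

```text
t 18.925 FX,FY mm 542.27 228.83 z 16.94 rot [-3.1412 -0.0062  2.3937] Ffence -7.57 9.2 fz 1.27 mom [ 1.873  1.238 -0.195]
```

View pics/top14c.png

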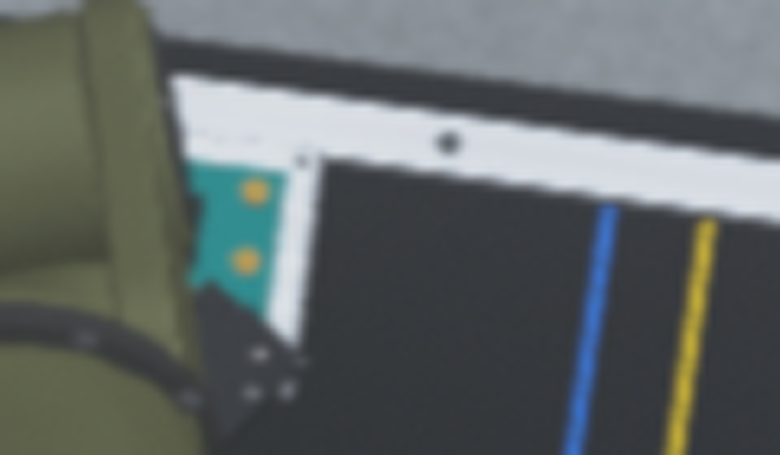

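Request:
play_rows(moves=[{"claw": 0.96,"linear": [-1.1,-0.5,-0.2],"turn": [0,-0.003,0]},{"claw": 0.96,"linear": [-1.9,-1.7,-0.2],"turn": [0,-0.003,0]},{"claw": 0.96,"linear": [-2.7,-3,-0.2],"turn": [0,-0.003,0]},{"claw": 0.96,"linear": [-3.6,-4.3,-0.2],"turn": [0,-0.003,0]},{"claw": 0.96,"linear": [-4.5,-5.6,-0.2],"turn": [0,-0.003,0]},{"claw": 0.96,"linear": [-5.4,-6.9,-0.2],"turn": [0,-0.003,0]}])

```text
time_s: 19.73
ee_pos: [0.5688, 0.1386, 0.0169]
eef_rot: [-3.141, -0.005, 2.394]
force: [-5.6, 9.0, 1.2]
grip_width: 0.0905
```

```bash
python3 -c "
from h import *
state()"
```

```text
t 19.725 FX,FY mm 542.18 220.98 z 16.94 rot [-3.1414 -0.0049  2.3939] Ffence -6.89 8.04 fz 1.23 mom [ 1.459  0.932 -0.092]
```

Request:
play_rows(moves=[{"claw": 0.96,"linear": [-1.5,-1.1,-0.2],"turn": [0,-0.003,0]},{"claw": 0.96,"linear": [-2.6,-2.7,-0.2],"turn": [0,-0.003,0]},{"claw": 0.96,"linear": [-3.7,-4.4,-0.2],"turn": [0,-0.003,0]},{"claw": 0.96,"linear": [-4.9,-6,-0.2],"turn": [0,-0.003,0]},{"claw": 0.96,"linear": [-6,-7.7,-0.2],"turn": [0,-0.003,0]},{"claw": 0.96,"linear": [-7.1,-9.4,-0.2],"turn": [0,-0.003,0]},{"claw": 0.96,"linear": [-8.2,-11,-0.2],"turn": [0,-0.003,0]},{"claw": 0.96,"linear": [-9.3,-12.7,-0.2],"turn": [0,-0.003,0]}])

```text
time_s: 20.72
ee_pos: [0.5666, 0.1239, 0.0169]
eef_rot: [3.141, -0.003, 2.394]
force: [-3.9, 8.0, 1.0]
grip_width: 0.0905
```

```bash
python3 -c "
from h import *
state()
im=vision.camera('top')
cv2.imwrite('pics/top15.png',im)
cv2.imwrite('pics/top15c.png',cv2.resize(im[180:250,260:380],None,fx=6.5,fy=6.5,interpolation=2))"
```

```text
t 20.725 FX,FY mm 542.13 206.11 z 16.94 rot [ 3.1415 -0.0035  2.394 ] Ffence -5.04 7.31 fz 0.95 mom [ 1.38   0.757 -0.108]
```

View pics/top15c.png

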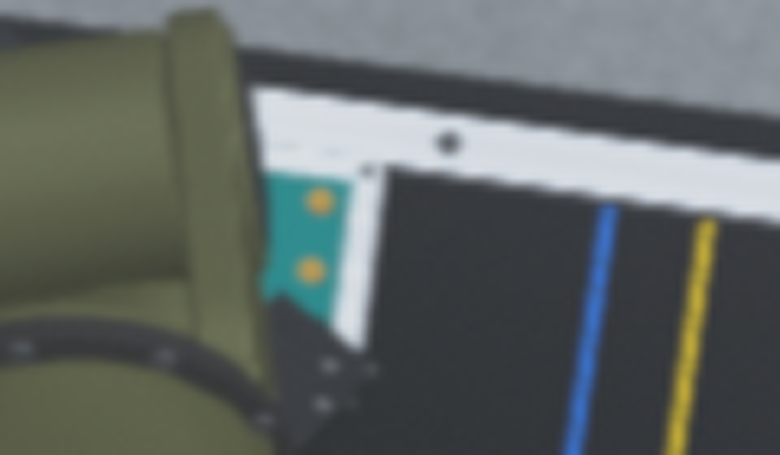

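```bash
cat >> h.py <<'E'
def edge(img,xs,y0,y1,z,lev=134,n=600,first=False):
    """falling (bright->dark) edge going from y0 down to y1 in the fence frame, at height z"""
    g=img.max(axis=2).astype(np.float32);out=[]
    ys=np.linspace(y0,y1,n)
    for X in xs:
        P=np.c_[X*EX[0]+ys*EY[0],X*EX[1]+ys*EY[1],np.full(n,z)];u=proj("top",P).astype(np.float32)
        s=cv2.remap(g,u[:,0].reshape(1,-1),u[:,1].reshape(1,-1),cv2.INTER_LINEAR)[0]
        i=np.where((s[:-1]>=lev)&(s[1:]<lev))[0]
        out.append(ys[i[-1]] if len(i) else np.nan)
    return np.array(out)
YL=None
def lead(img,xs=np.arange(.560,.600,.003),ymax=.20,ymin=.03):
    e=edge(img,xs,ymax,ymin,.032);k=np.polyfit(xs,e,1) if not np.isnan(e).any() else None
    print("lead edge Y mm",(e*1e3).round(1),"slope",k[0].round(4) if k is not None else None,"mean",(np.nanmean(e)*1e3).round(2));return e
def yline(img):
    xs=np.arange(.47,.60,.005);g=cv2.cvtColor(img,cv2.COLOR_BGR2HSV);ys=np.linspace(.035,.005,600);o=[]
    for X in xs:
        P=np.c_[X*EX[0]+ys*EY[0],X*EX[1]+ys*EY[1],np.full(600,.01)];u=proj("top",P).astype(np.float32)
        s=cv2.remap(img,u[:,0].reshape(1,-1),u[:,1].reshape(1,-1),cv2.INTER_LINEAR)[0].astype(float)
        w=np.clip(s[:,2]-s[:,0]-15,0,None);o.append((w*ys).sum()/w.sum())
    return xs,np.array(o)
E
python3 -c "
from h import *
i0=cv2.imread('pics/top0.png');x,y=yline(i0);print((y*1e3).round(2),np.polyfit(x,y,1))
# initial module, along its own fixed slope
e=lead(i0,np.arange(.50,.556,.004),.20,.10)
im=cv2.imread('pics/top15.png');lead(im)
"
```

```text
[18.33 18.07 17.96 18.3  18.18 17.96 18.21 18.24 17.98 18.18 18.33 18.06
 18.13 18.37 18.13 18.11 18.44 18.2  18.1  18.42 18.31 18.08 18.36 18.39
 18.13 18.32] [0.00132056 0.01750034]
lead edge Y mm [159.8 159.4 159.6 158.9 158.8 158.6 158.1 158.1 157.6 157.4 157.3 156.9
 156.9 156.4 156.1] slope -0.0647 mean 158.0
lead edge Y mm [50.2 50.2 50.2 49.9 50.2 50.2 50.2 50.2 50.2 49.9 49.9 50.2 50.4 50.2] slope 0.0012 mean 50.11
```

```bash
sed -i 's/g=img.max(axis=2)/g=img.min(axis=2)/; s/lev=134/lev=130/' h.py
python3 -c "
from h import *
i0=cv2.imread('pics/top0.png')
e=lead(i0,np.arange(.50,.556,.004),.20,.10)
im=cv2.imread('pics/top15.png');lead(im,ymin=.005)
"
```

```text
lead edge Y mm [160.1 159.8 159.8 159.3 159.1 158.9 158.4 158.4 157.9 157.8 157.6 157.3
 157.3 156.8 156.4] slope -0.0639 mean 158.32
lead edge Y mm [129.  129.  129.  129.4 129.7 129.4 129.4 129.4 129.7 130.  130.  129.7
 129.7 130. ] slope 0.0241 mean 129.52
```

```bash
python3 -c "
from h import *
def back(f,x0,y0,w,h):
    b=cv2.imread('pics/top0.png').copy();b[y0:y0+h,x0:x0+w]=cv2.resize(cv2.imread(f),(w,h),interpolation=cv2.INTER_AREA);return b
for f in (11,12,13): print(f);lead(back(f'pics/top{f}c.png',250,180,140,80),np.arange(.545,.597,.003),.18,.10)
print(14);lead(back('pics/top14c.png',260,180,120,70),np.arange(.555,.597,.003),.18,.10)
im=cv2.imread('pics/top15.png');lead(im,np.arange(.555,.597,.003),.18,.005)
"
```

```text
11
lead edge Y mm [157.7 157.4 157.6 157.7 157.6 157.4 157.3 157.6 157.4 157.4 157.2 157.4
 157.6 157.3 157.2 157.  157.3 157.3] slope -0.0081 mean 157.41
12
lead edge Y mm [157.3 157.3 157.4 157.4 157.4 157.3 157.4 157.6 157.4 157.4 157.3 157.4
 157.6 157.6 157.4 157.3 157.6 157.7] slope 0.0039 mean 157.44
13
lead edge Y mm [155.  155.  155.2 155.2 155.3 155.4 155.4 155.7 155.8 155.7 155.7 155.7
 155.7 156.  156.  156.1 156.  156. ] slope 0.0206 mean 155.6
14
lead edge Y mm [151.3 151.3 151.4 151.4 151.3 151.6 151.8 151.7 151.8 151.7 151.8 152.1
 152.1 152.1] slope 0.0225 mean 151.67
lead edge Y mm [129.2 128.9 129.2 129.2 129.2 129.5 129.5 129.5 129.5 129.5 129.7 129.7
 129.7 129.7] slope 0.0205 mean 129.42
```

Step 1 looked right: the edge slope was 0.004, so flat, at about 10 N. While sliding, the module turned by about +0.02, so its tail is now about 2 mm off the fence. The near-side finger is too far toward the lead end. I'll re-set the L with that finger near mid-length and press flat again.

Request:
play_rows(moves=[{"claw": 0.96,"linear": [3,3,0],"turn": [0,0,0]},{"claw": 0.96,"linear": [8.6,0.2,0],"turn": [0,0,0]},{"claw": 0.96,"linear": [8.6,0.2,0],"turn": [0,0,0]}])

```text
time_s: 21.15
ee_pos: [0.5602, 0.1298, 0.017]
eef_rot: [3.141, -0.003, 2.394]
force: [-0.2, 0.6, 0.4]
grip_width: 0.0905
```

```bash
python3 -c "
from h import *
goto(.534,.224,.017,2.185)"
```

```text
t 21.15 FX,FY mm 534.94 210.97 z 17.02 rot [ 3.1414 -0.0032  2.3942] Ffence -0.25 0.61 fz 0.37 mom [-0.012 -0.111  0.016]
linear [ 8.1 10.2  0. ] turn [-0.    -0.003  0.209]
```

Request:
play_rows(moves=[{"claw": 0.96,"linear": [5,7,0],"turn": [0,-0.003,0.05]},{"claw": 0.96,"linear": [8.1,10.2,0],"turn": [0,-0.003,0.15]},{"claw": 0.824,"linear": [8.1,10.2,0],"turn": [0,-0.003,0.209]},{"claw": 0.824,"linear": [8.1,10.2,0],"turn": [0,-0.003,0.209]},{"claw": 0.824,"linear": [8.1,10.2,0],"turn": [0,-0.003,0.209]}])

```text
time_s: 21.78
ee_pos: [0.5613, 0.1427, 0.0171]
eef_rot: [-3.142, -0.0, 2.186]
force: [-0.7, 0.1, 0.2]
grip_width: 0.0778
```

```bash
python3 -c "
from h import *
goto(.544,.2225,.0172,2.185)
im=vision.camera('top');cv2.imwrite('pics/top16.png',im);lead(im,np.arange(.545,.597,.003),.18,.005)"
```

```text
t 21.775 FX,FY mm 534.08 223.87 z 17.11 rot [-3.1415e+00 -1.0000e-04  2.1864e+00] Ffence -0.74 0.04 fz 0.16 mom [-0.017 -0.146  0.025]
linear [-7.9  6.2 -0.1] turn [-0.    -0.     0.001]
lead edge Y mm [128.3 128.3 128.9 128.6 128.6 128.6 128.9 128.9 129.2 128.9 128.9 129.2
 129.2 129.5 129.5 129.5 129.5 129.5] slope 0.0233 mean 128.97
```

Request:
play_rows(moves=[{"claw": 0.824,"linear": [-3.5,2.5,0],"turn": [0,0,0]},{"claw": 0.824,"linear": [-6,5,0],"turn": [0,0,0]},{"claw": 0.824,"linear": [-7.5,6.4,0],"turn": [0,0,0]},{"claw": 0.824,"linear": [-8.2,7.1,-0.1],"turn": [0,0,0]},{"claw": 0.824,"linear": [-8.6,7.6,-0.2],"turn": [0,0,0]},{"claw": 0.824,"linear": [-9,8,-0.3],"turn": [0,0,0]}])

```text
time_s: 22.58
ee_pos: [0.5724, 0.14, 0.0171]
eef_rot: [-3.14, -0.001, 2.186]
force: [-3.8, 0.8, -0.4]
grip_width: 0.0777
```

```bash
python3 -c "
from h import *
state()"
```

```text
t 22.575 FX,FY mm 545.49 222.84 z 17.08 rot [-3.1402e+00 -1.0000e-03  2.1861e+00] Ffence -3.9 0.25 fz -0.41 mom [ 0.11   0.747 -0.176]
```

Request:
play_rows(moves=[{"claw": 0.824,"linear": [-0.5,0.5,-0.2],"turn": [0,0,0]},{"claw": 0.824,"linear": [-0.8,0.8,-0.3],"turn": [0,0,0]},{"claw": 0.824,"linear": [-1,1.1,-0.4],"turn": [0,0,0]},{"claw": 0.824,"linear": [-1.2,1.3,-0.4],"turn": [0,0,0]}])

```text
time_s: 23.08
ee_pos: [0.573, 0.1402, 0.017]
eef_rot: [-3.138, -0.003, 2.186]
force: [-8.4, 4.2, 0.2]
grip_width: 0.0775
```

```bash
python3 -c "
from h import *
state()
im=vision.camera('top');cv2.imwrite('pics/top17.png',im);lead(im,np.arange(.545,.597,.003),.18,.005)"
```

```text
t 23.075 FX,FY mm 546.09 223.21 z 17.04 rot [-3.1383e+00 -3.0000e-03  2.1859e+00] Ffence -8.96 2.94 fz 0.18 mom [ 0.731  1.534 -0.39 ]
lead edge Y mm [128.6 128.6 128.9 129.2 128.9 128.9 128.9 129.2 129.2 129.2 129.2 129.2
 129.5 129.5 129.5 129.2 129.2 129.5] slope 0.0143 mean 129.1
```

Turning back towards flat. A bit more.

Request:
play_rows(moves=[{"claw": 0.824,"linear": [-0.6,0.5,-0.2],"turn": [0,0,0]},{"claw": 0.824,"linear": [-1,0.9,-0.3],"turn": [0,0,0]},{"claw": 0.824,"linear": [-1.2,1.1,-0.4],"turn": [0,0,0]},{"claw": 0.824,"linear": [-1.4,1.3,-0.4],"turn": [0,0,0]},{"claw": 0.824,"linear": [-1.4,1.3,-0.4],"turn": [0,0,0]}])

```text
time_s: 23.75
ee_pos: [0.5734, 0.1405, 0.0169]
eef_rot: [-3.135, -0.006, 2.186]
force: [-10.0, 5.8, 2.4]
grip_width: 0.0773
```

```bash
python3 -c "
from h import *
state()
im=vision.camera('top');cv2.imwrite('pics/top18.png',im);lead(im,np.arange(.545,.597,.003),.18,.005)"
```

```text
t 23.75 FX,FY mm 546.38 223.49 z 16.89 rot [-3.1355 -0.0057  2.1856] Ffence -10.76 4.21 fz 2.38 mom [ 0.832  1.918 -0.461]
lead edge Y mm [128.9 128.9 128.9 129.2 129.2 129.2 129.2 129.2 129.2 129.5 129.2 129.2
 129.5 129.5 129.7 129.5 129.5 129.5] slope 0.013 mean 129.25
```

Request:
play_rows(moves=[{"claw": 0.824,"linear": [-1.2,-0.2,-0.3],"turn": [-0.003,-0.002,0]},{"claw": 0.824,"linear": [-2.6,-1.6,-0.3],"turn": [-0.003,-0.002,0]},{"claw": 0.824,"linear": [-4.1,-3,-0.3],"turn": [-0.003,-0.002,0]},{"claw": 0.824,"linear": [-5.2,-4,-0.3],"turn": [-0.003,-0.002,0]},{"claw": 0.824,"linear": [-6.2,-5,-0.3],"turn": [-0.003,-0.002,0]},{"claw": 0.824,"linear": [-7.3,-6,-0.3],"turn": [-0.003,-0.002,0]}])

```text
time_s: 24.55
ee_pos: [0.572, 0.1322, 0.017]
eef_rot: [-3.138, -0.006, 2.186]
force: [-4.8, 9.2, -1.0]
grip_width: 0.0775
```

```bash
python3 -c "
from h import *
state()
im=vision.camera('top');cv2.imwrite('pics/top19.png',im);lead(im,np.arange(.545,.597,.003),.18,.005)"
```

```text
t 24.55 FX,FY mm 546.27 215.08 z 16.98 rot [-3.1383 -0.0057  2.1857] Ffence -6.07 8.38 fz -0.96 mom [ 1.601  0.918 -0.249]
lead edge Y mm [126.  126.2 126.2 126.  126.  126.  126.2 126.2 126.2 126.2 126.2 126.2
 126.5 126.5 126.2 126.5 126.5 126.8] slope 0.0123 mean 126.28
```

Sliding now: slope 0.012, forces 6 N and 8 N. I'll go on with slightly more press and watch the flatness.

Request:
play_rows(moves=[{"claw": 0.824,"linear": [-1.3,-0.4,-0.1],"turn": [-0.002,-0.003,0]},{"claw": 0.824,"linear": [-2.6,-1.6,-0.1],"turn": [-0.002,-0.003,0]},{"claw": 0.824,"linear": [-4,-2.9,-0.1],"turn": [-0.002,-0.003,0]},{"claw": 0.824,"linear": [-5.5,-4.2,-0.1],"turn": [-0.002,-0.003,0]},{"claw": 0.824,"linear": [-6.9,-5.6,-0.1],"turn": [-0.002,-0.003,0]},{"claw": 0.824,"linear": [-8.4,-7,-0.1],"turn": [-0.002,-0.003,0]}])

```text
time_s: 25.35
ee_pos: [0.5706, 0.1222, 0.017]
eef_rot: [-3.14, -0.004, 2.186]
force: [-5.4, 9.6, 1.2]
grip_width: 0.0777
```

```bash
python3 -c "
from h import *
state()
im=vision.camera('top');cv2.imwrite('pics/top20.png',im);lead(im,np.arange(.545,.597,.003),.18,.005)"
```

```text
t 25.35 FX,FY mm 546.33 205.03 z 16.97 rot [-3.1402 -0.0045  2.1857] Ffence -6.79 8.73 fz 1.19 mom [ 1.618  0.847 -0.179]
lead edge Y mm [116.3 116.  116.  116.3 116.3 116.6 116.3 116.3 116.3 116.6 116.6 116.6
 116.3 116.6 116.6 116.9 116.6 116.6] slope 0.0109 mean 116.44
```

Request:
play_rows(moves=[{"claw": 0.824,"linear": [3,2,0],"turn": [0,0,0]},{"claw": 0.824,"linear": [9,-2,0],"turn": [0,0,0]},{"claw": 0.824,"linear": [9,-2,0],"turn": [0,0,0]}])

```text
time_s: 25.78
ee_pos: [0.5635, 0.1284, 0.0171]
eef_rot: [-3.14, -0.004, 2.186]
force: [-0.1, -0.2, 0.3]
grip_width: 0.0775
```

```bash
python3 -c "
from h import *
goto(.541,.2125,.017,2.083)"
```

```text
t 25.775 FX,FY mm 538.4 210.06 z 17.12 rot [-3.1404 -0.0043  2.1859] Ffence -0.08 -0.17 fz 0.27 mom [ 0.01  -0.129 -0.029]
linear [-0.   3.6  0.1] turn [-0.001 -0.004  0.103]
```

Request:
play_rows(moves=[{"claw": 0.824,"linear": [0,3.6,0],"turn": [-0.001,-0.004,0.05]},{"claw": 0.824,"linear": [0,3.6,0],"turn": [-0.001,-0.004,0.103]},{"claw": 0.824,"linear": [0,3.6,0],"turn": [-0.001,-0.004,0.103]}])

```text
time_s: 26.15
ee_pos: [0.5666, 0.1304, 0.0172]
eef_rot: [-3.141, 0.0, 2.083]
force: [0.1, -1.0, -0.6]
grip_width: 0.0773
```

```bash
python3 -c "
from h import *
goto(.551,.212,.0173,2.083)"
```

```text
t 26.15 FX,FY mm 541.15 212.49 z 17.22 rot [-3.1415  0.      2.0832] Ffence 0.25 -0.94 fz -0.58 mom [-0.017 -0.077 -0.038]
linear [-6.4  7.5 -0.1] turn [-0.  0.  0.]
```

Request:
play_rows(moves=[{"claw": 0.824,"linear": [-2.5,3.2,0],"turn": [0,0,0]},{"claw": 0.824,"linear": [-4.3,5.5,0],"turn": [0,0,0]},{"claw": 0.824,"linear": [-5,6.4,-0.1],"turn": [0,0,0]},{"claw": 0.824,"linear": [-5.5,7.1,-0.2],"turn": [0,0,0]},{"claw": 0.824,"linear": [-5.8,7.5,-0.4],"turn": [0,0,0]},{"claw": 0.824,"linear": [-6.1,7.9,-0.5],"turn": [0,0,0]}])

```text
time_s: 26.9
ee_pos: [0.5754, 0.1292, 0.0172]
eef_rot: [-3.139, -0.001, 2.083]
force: [-7.4, 3.0, 0.2]
grip_width: 0.0777
```

```bash
python3 -c "
from h import *
state()
im=vision.camera('top');cv2.imwrite('pics/top21.png',im);lead(im,np.arange(.545,.597,.003),.18,.005)"
```

```text
t 26.9 FX,FY mm 550.08 212.67 z 17.23 rot [-3.1394e+00 -1.5000e-03  2.0831e+00] Ffence -7.79 1.84 fz 0.15 mom [ 0.471  1.286 -0.301]
lead edge Y mm [116.  116.  116.  116.  116.3 116.3 116.  116.  116.  116.  116.  116.
 116.3 116.3 116.3 116.  116.  116. ] slope 0.0011 mean 116.1
```

Flat now (slope 0.001 at 7.8 N). Sliding again with this geometry.

Request:
play_rows(moves=[{"claw": 0.824,"linear": [-1.5,-0.3,-0.3],"turn": [-0.001,-0.001,0]},{"claw": 0.824,"linear": [-3,-1.5,-0.3],"turn": [-0.001,-0.001,0]},{"claw": 0.824,"linear": [-4.2,-2.5,-0.3],"turn": [-0.001,-0.001,0]},{"claw": 0.824,"linear": [-5.4,-3.4,-0.3],"turn": [-0.001,-0.001,0]},{"claw": 0.824,"linear": [-6.6,-4.3,-0.3],"turn": [-0.001,-0.001,0]},{"claw": 0.824,"linear": [-7.8,-5.3,-0.3],"turn": [-0.001,-0.001,0]},{"claw": 0.824,"linear": [-9,-6.2,-0.3],"turn": [-0.001,-0.001,0]}])

```text
time_s: 27.82
ee_pos: [0.5738, 0.1193, 0.0172]
eef_rot: [-3.14, -0.002, 2.083]
force: [-3.8, 7.2, -0.7]
grip_width: 0.0773
```

```bash
python3 -c "
from h import *
state()
im=vision.camera('top');cv2.imwrite('pics/top22.png',im);lead(im,np.arange(.545,.597,.003),.18,.005)"
```

```text
t 27.825 FX,FY mm 549.95 202.57 z 17.24 rot [-3.1398e+00 -2.2000e-03  2.0834e+00] Ffence -4.86 6.53 fz -0.74 mom [ 1.336  0.632 -0.157]
lead edge Y mm [110.5 110.5 110.5 110.2 110.2 110.5 110.5 110.2 110.2 110.2 110.5 110.5
 110.5 110.2 110.2 110.5 110.5 110.2] slope -0.0014 mean 110.34
```

Request:
play_rows(moves=[{"claw": 0.824,"linear": [-2,-0.7,-0.1],"turn": [-0.001,-0.001,0]},{"claw": 0.824,"linear": [-3.6,-1.9,-0.1],"turn": [-0.001,-0.001,0]},{"claw": 0.824,"linear": [-5.2,-3.1,-0.1],"turn": [-0.001,-0.001,0]},{"claw": 0.824,"linear": [-6.8,-4.4,-0.1],"turn": [-0.001,-0.001,0]},{"claw": 0.824,"linear": [-8.3,-5.6,-0.1],"turn": [-0.001,-0.001,0]},{"claw": 0.824,"linear": [-9.9,-6.8,-0.1],"turn": [-0.001,-0.001,0]},{"claw": 0.824,"linear": [-11.5,-8.1,-0.1],"turn": [-0.001,-0.001,0]},{"claw": 0.824,"linear": [-13.1,-9.3,-0.1],"turn": [-0.001,-0.001,0]}])

```text
time_s: 28.88
ee_pos: [0.5716, 0.1042, 0.0172]
eef_rot: [-3.141, -0.003, 2.084]
force: [-4.3, 8.8, 0.1]
grip_width: 0.0773
```

```bash
python3 -c "
from h import *
state()
im=vision.camera('top');cv2.imwrite('pics/top23.png',im);lead(im,np.arange(.545,.597,.003),.16,.005)"
```

```text
t 28.875 FX,FY mm 549.99 187.33 z 17.19 rot [-3.1406e+00 -2.9000e-03  2.0835e+00] Ffence -5.54 8.08 fz 0.12 mom [ 1.545  0.724 -0.09 ]
lead edge Y mm [95.1 95.3 95.6 95.3 95.1 95.1 95.3 95.6 95.3 95.1 95.1 95.3 95.6 95.6
 95.3 95.1 95.3 95.3] slope 0.0014 mean 95.28
```

Steady and flat. Repeating.

Request:
play_rows(moves=[{"claw": 0.824,"linear": [-2,-0.7,-0.1],"turn": [0,-0.002,0]},{"claw": 0.824,"linear": [-3.6,-1.9,-0.1],"turn": [0,-0.002,0]},{"claw": 0.824,"linear": [-5.2,-3.1,-0.1],"turn": [0,-0.002,0]},{"claw": 0.824,"linear": [-6.8,-4.4,-0.1],"turn": [0,-0.002,0]},{"claw": 0.824,"linear": [-8.3,-5.6,-0.1],"turn": [0,-0.002,0]},{"claw": 0.824,"linear": [-9.9,-6.8,-0.1],"turn": [0,-0.002,0]},{"claw": 0.824,"linear": [-11.5,-8.1,-0.1],"turn": [0,-0.002,0]},{"claw": 0.824,"linear": [-13.1,-9.3,-0.1],"turn": [0,-0.002,0]}])

```text
time_s: 29.92
ee_pos: [0.5694, 0.0891, 0.0172]
eef_rot: [-3.14, -0.003, 2.084]
force: [-4.7, 9.7, 2.1]
grip_width: 0.0772
```

Request:
play_rows(moves=[{"claw": 0.824,"linear": [-2,-0.7,-0.1],"turn": [0,-0.002,0]},{"claw": 0.824,"linear": [-3.6,-1.9,-0.1],"turn": [0,-0.002,0]},{"claw": 0.824,"linear": [-5.2,-3.1,-0.1],"turn": [0,-0.002,0]},{"claw": 0.824,"linear": [-6.8,-4.4,-0.1],"turn": [0,-0.002,0]},{"claw": 0.824,"linear": [-8.3,-5.6,-0.1],"turn": [0,-0.002,0]},{"claw": 0.824,"linear": [-9.9,-6.8,-0.1],"turn": [0,-0.002,0]},{"claw": 0.824,"linear": [-11.5,-8.1,-0.1],"turn": [0,-0.002,0]},{"claw": 0.824,"linear": [-13.1,-9.3,-0.1],"turn": [0,-0.002,0]}])

```text
time_s: 30.92
ee_pos: [0.5671, 0.0744, 0.0172]
eef_rot: [-3.14, -0.003, 2.084]
force: [-3.6, 9.9, 2.5]
grip_width: 0.0777
```

```bash
python3 -c "
from h import *
state()
im=vision.camera('top');cv2.imwrite('pics/top24.png',im);lead(im,np.arange(.545,.597,.003),.12,.005)"
```

```text
t 30.925 FX,FY mm 549.97 157.17 z 17.16 rot [-3.1403e+00 -2.8000e-03  2.0839e+00] Ffence -5.06 9.23 fz 2.54 mom [ 1.76   0.749 -0.172]
lead edge Y mm [65.7 65.5 65.3 65.1 65.3 65.7 65.5 65.3 65.1 65.3 65.7 65.5 65.3 65.1
 65.3 65.5 65.7 65.3] slope -0.0007 mean 65.38
```

Request:
play_rows(moves=[{"claw": 0.824,"linear": [-2,-0.7,-0.2],"turn": [0,-0.002,0]},{"claw": 0.824,"linear": [-3.6,-1.9,-0.3],"turn": [0,-0.002,0]},{"claw": 0.824,"linear": [-5.2,-3.1,-0.3],"turn": [0,-0.002,0]},{"claw": 0.824,"linear": [-6.8,-4.4,-0.3],"turn": [0,-0.002,0]},{"claw": 0.824,"linear": [-8.3,-5.6,-0.3],"turn": [0,-0.002,0]},{"claw": 0.824,"linear": [-9.9,-6.8,-0.3],"turn": [0,-0.002,0]},{"claw": 0.824,"linear": [-11.5,-8.1,-0.3],"turn": [0,-0.002,0]},{"claw": 0.824,"linear": [-13.1,-9.3,-0.3],"turn": [0,-0.002,0]}])

```text
time_s: 31.98
ee_pos: [0.5649, 0.0591, 0.0172]
eef_rot: [-3.14, -0.003, 2.084]
force: [-4.0, 7.4, 0.4]
grip_width: 0.0777
```

```bash
python3 -c "
from h import *
state()
im=vision.camera('top');cv2.imwrite('pics/top25.png',im);lead(im,np.arange(.545,.597,.003),.12,.005)"
```

```text
t 31.975 FX,FY mm 549.98 141.77 z 17.19 rot [-3.1398e+00 -2.5000e-03  2.0840e+00] Ffence -5.02 6.71 fz 0.39 mom [ 1.468  0.656 -0.129]
lead edge Y mm [50.1 50.3 49.9 49.7 49.9 50.1 50.3 50.1 49.9 49.9 50.1 50.3 50.1 49.9
 49.7 50.1 50.3 50.1] slope 0.0009 mean 50.06
```

Request:
play_rows(moves=[{"claw": 0.824,"linear": [-2,-0.7,-0.1],"turn": [0,-0.002,0]},{"claw": 0.824,"linear": [-3.6,-1.9,-0.2],"turn": [0,-0.002,0]},{"claw": 0.824,"linear": [-5.2,-3.1,-0.2],"turn": [0,-0.002,0]},{"claw": 0.824,"linear": [-6.8,-4.4,-0.2],"turn": [0,-0.002,0]},{"claw": 0.824,"linear": [-8.3,-5.6,-0.2],"turn": [0,-0.002,0]},{"claw": 0.824,"linear": [-9.9,-6.8,-0.2],"turn": [0,-0.002,0]},{"claw": 0.824,"linear": [-11.5,-8.1,-0.2],"turn": [0,-0.002,0]},{"claw": 0.824,"linear": [-13.1,-9.3,-0.2],"turn": [0,-0.002,0]}])

```text
time_s: 33.02
ee_pos: [0.5626, 0.0439, 0.0172]
eef_rot: [-3.139, -0.002, 2.084]
force: [-4.2, 8.1, 1.2]
grip_width: 0.0776
```

```bash
python3 -c "
from h import *
state()
im=vision.camera('top');cv2.imwrite('pics/top26.png',im);lead(im,np.arange(.545,.597,.003),.12,.005)"
```

```text
t 33.025 FX,FY mm 549.98 126.39 z 17.16 rot [-3.1393e+00 -2.3000e-03  2.0840e+00] Ffence -5.36 7.44 fz 1.17 mom [ 1.587  0.663 -0.096]
lead edge Y mm [34.8 34.9 34.9 34.6 34.6 34.6 34.9 34.9 34.6 34.6 34.8 34.9 35.1 34.9
 34.6 34.6 34.8 34.9] slope 0.0008 mean 34.78
```

Request:
play_rows(moves=[{"claw": 0.824,"linear": [-1.6,-0.4,-0.1],"turn": [0,-0.002,0]},{"claw": 0.824,"linear": [-2.8,-1.3,-0.2],"turn": [0,-0.002,0]},{"claw": 0.824,"linear": [-4,-2.2,-0.2],"turn": [0,-0.002,0]},{"claw": 0.824,"linear": [-5.2,-3.1,-0.2],"turn": [0,-0.002,0]},{"claw": 0.824,"linear": [-6.3,-4,-0.2],"turn": [0,-0.002,0]},{"claw": 0.824,"linear": [-7.5,-5,-0.2],"turn": [0,-0.002,0]},{"claw": 0.824,"linear": [-8.7,-5.9,-0.2],"turn": [0,-0.002,0]}])

```text
time_s: 33.95
ee_pos: [0.5612, 0.0342, 0.0172]
eef_rot: [-3.139, -0.002, 2.084]
force: [-4.1, 8.4, 1.7]
grip_width: 0.0771
```

```bash
python3 -c "
from h import *
state()
im=vision.camera('top');cv2.imwrite('pics/top27.png',im);lead(im,np.arange(.545,.597,.003),.12,.005)
cv2.imwrite('pics/top27c.png',cv2.resize(im[190:290,310:410],None,fx=6,fy=6,interpolation=2))"
```

```text
t 33.95 FX,FY mm 549.97 116.61 z 17.16 rot [-3.1389e+00 -2.2000e-03  2.0840e+00] Ffence -5.3 7.72 fz 1.67 mom [ 1.596  0.667 -0.109]
lead edge Y mm [25.2 24.6 24.6 24.8 25.  25.2 24.8 24.8 24.6 25.  25.4 25.  24.6 24.6
 25.  25.2 24.8 24.6] slope -0.0006 mean 24.85
```

View pics/top27c.png

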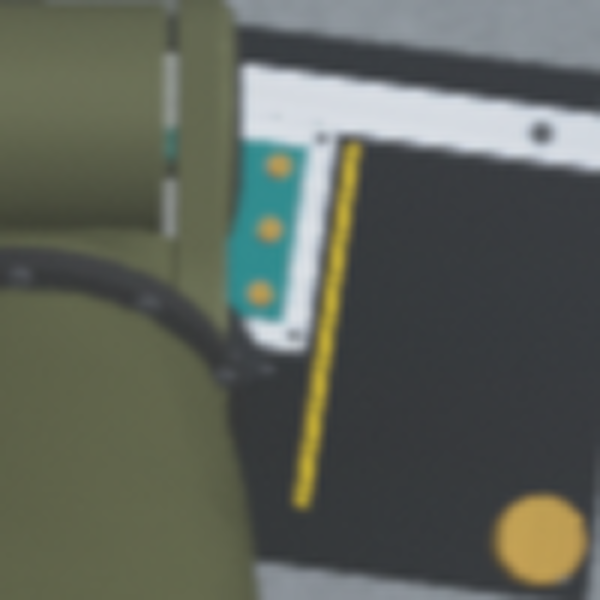

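Measured edge is at 24.9 mm against the line centre at 18.2 mm, so about 7 mm to go, still flat. Advancing about 5.5 mm slowly.

Request:
play_rows(moves=[{"claw": 0.824,"linear": [-1.4,-0.2,-0.1],"turn": [0,-0.002,0]},{"claw": 0.824,"linear": [-2.2,-0.9,-0.2],"turn": [0,-0.002,0]},{"claw": 0.824,"linear": [-3,-1.5,-0.2],"turn": [0,-0.002,0]},{"claw": 0.824,"linear": [-3.8,-2.1,-0.2],"turn": [0,-0.002,0]},{"claw": 0.824,"linear": [-4.6,-2.7,-0.2],"turn": [0,-0.002,0]},{"claw": 0.824,"linear": [-5.3,-3.2,-0.2],"turn": [0,-0.002,0]}])

```text
time_s: 34.75
ee_pos: [0.5604, 0.029, 0.0172]
eef_rot: [-3.138, -0.002, 2.084]
force: [-4.6, 8.1, 1.2]
grip_width: 0.0769
```

```bash
python3 -c "
from h import *
state()
im=vision.camera('top');cv2.imwrite('pics/top28.png',im);lead(im,np.arange(.545,.597,.003),.12,.005)
cv2.imwrite('pics/top28c.png',cv2.resize(im[190:290,310:410],None,fx=6,fy=6,interpolation=2))"
```

```text
t 34.75 FX,FY mm 549.98 111.28 z 17.17 rot [-3.1384e+00 -2.1000e-03  2.0842e+00] Ffence -5.75 7.33 fz 1.21 mom [ 1.609  0.695 -0.129]
lead edge Y mm [18.8 19.2 19.4 19.2 19.  18.8 19.2 19.4 19.2 19.  19.  19.2 19.6 19.4
 19.  19.  19.  19.4] slope 0.0025 mean 19.16
```

View pics/top28c.png

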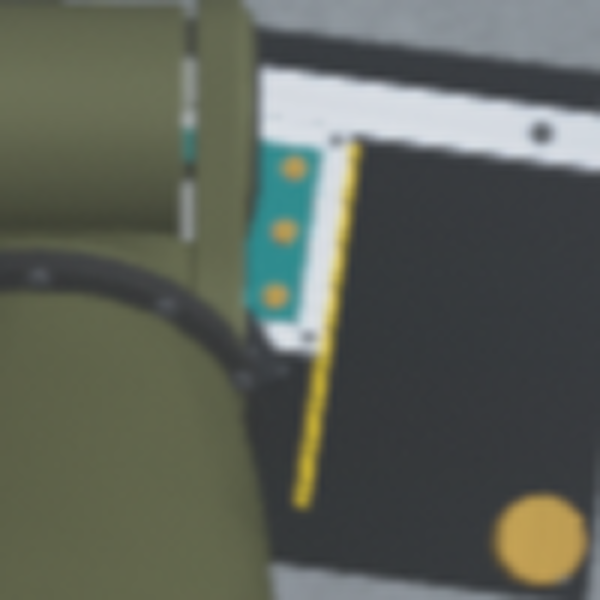

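Request:
play_rows(moves=[{"claw": 0.824,"linear": [-0.9,0.2,-0.1],"turn": [0,-0.002,0]},{"claw": 0.824,"linear": [-1.4,-0.2,-0.2],"turn": [0,-0.002,0]},{"claw": 0.824,"linear": [-1.8,-0.5,-0.2],"turn": [0,-0.002,0]},{"claw": 0.824,"linear": [-2.1,-0.8,-0.2],"turn": [0,-0.002,0]}])

```text
time_s: 35.3
ee_pos: [0.5602, 0.0277, 0.0171]
eef_rot: [-3.138, -0.002, 2.084]
force: [-4.1, 7.6, 0.3]
grip_width: 0.0772
```

```bash
python3 -c "
from h import *
state()
im=vision.camera('top');cv2.imwrite('pics/top29.png',im);lead(im,np.arange(.545,.597,.003),.12,.005)
"
```

```text
t 35.3 FX,FY mm 549.96 109.96 z 17.14 rot [-3.1380e+00 -1.9000e-03  2.0842e+00] Ffence -5.16 6.88 fz 0.34 mom [ 1.463  0.647 -0.143]
lead edge Y mm [17.9 17.7 17.7 17.9 18.2 18.1 17.7 17.7 17.7 18.2 18.2 17.7 17.9 17.9
 18.1 18.2 17.9 17.7] slope 0.0023 mean 17.9
```

The leading edge is at 17.9–18.3 mm against the line at 18.2 mm. I'll release diagonally away from both faces, then lift clear.

Request:
play_rows(moves=[{"claw": 0.824,"linear": [0.7,-0.1,0],"turn": [0,0,0]},{"claw": 0.824,"linear": [2.5,-0.3,0],"turn": [0,0,0]},{"claw": 0.824,"linear": [7,-0.9,0],"turn": [0,0,0]},{"claw": 0.824,"linear": [12,-1.5,0],"turn": [0,0,0]},{"claw": 0.824,"linear": [12,-1.5,0],"turn": [0,0,0]}])

```text
time_s: 35.98
ee_pos: [0.5528, 0.0377, 0.0172]
eef_rot: [-3.138, -0.002, 2.085]
force: [-0.9, 0.1, 0.6]
grip_width: 0.0772
```

```bash
python3 -c "
from h import *
state()
im=vision.camera('top');cv2.imwrite('pics/top30.png',im);lead(im,np.arange(.545,.597,.003),.12,.005)
"
```

```text
t 35.975 FX,FY mm 541.18 118.75 z 17.23 rot [-3.1381e+00 -1.9000e-03  2.0847e+00] Ffence -0.94 -0.01 fz 0.56 mom [ 0.    -0.115  0.02 ]
lead edge Y mm [17.9 17.7 17.7 17.7 18.1 18.1 17.7 17.7 17.7 18.1 18.1 17.7 17.7 17.9
 18.1 18.2 17.9 17.7] slope 0.0029 mean 17.84
```

Request:
play_rows(moves=[{"claw": 0.824,"linear": [12,-1.5,-30],"turn": [0,0,0]},{"claw": 0.824,"linear": [12,-1.5,-80],"turn": [0,0,0]},{"claw": 0.824,"linear": [40,5,-130],"turn": [0,0,0]},{"claw": 0.824,"linear": [90,20,-150],"turn": [0,0,0]},{"claw": 0.824,"linear": [145,30,-150],"turn": [0,0,0]},{"claw": 0.824,"linear": [200,40,-150],"turn": [0,0,0]},{"claw": 0.824,"linear": [255,50,-150],"turn": [0,0,0]},{"claw": 0.824,"linear": [310,60,-150],"turn": [0,0,0]}])

```text
time_s: 37.02
ee_pos: [0.4527, 0.3386, 0.1678]
eef_rot: [-3.139, -0.002, 2.084]
force: [0.5, 0.7, 0.5]
grip_width: 0.0775
```

```bash
python3 -c "
from h import *
state()
im=vision.camera('top');cv2.imwrite('pics/top31.png',im);lead(im,np.arange(.53,.597,.003),.12,.005)
cv2.imwrite('pics/top31c.png',cv2.resize(im[180:300,260:420],None,fx=5,fy=5,interpolation=2))
im=vision.camera('scene');cv2.imwrite('pics/scene31c.png',im)"
```

```text
t 37.025 FX,FY mm 397.85 401.63 z 167.78 rot [-3.1386e+00 -1.7000e-03  2.0844e+00] Ffence 0.34 0.78 fz 0.46 mom [-0.022 -0.147  0.04 ]
lead edge Y mm [17.9 17.5 17.5 17.9 18.1 17.9 17.7 17.5 17.7 18.1 17.9 17.5 17.5 17.7
 17.9 18.1 17.7 17.7 17.7 17.9 18.1 17.7 17.7] slope 0.0009 mean 17.75
```

View pics/top31c.png

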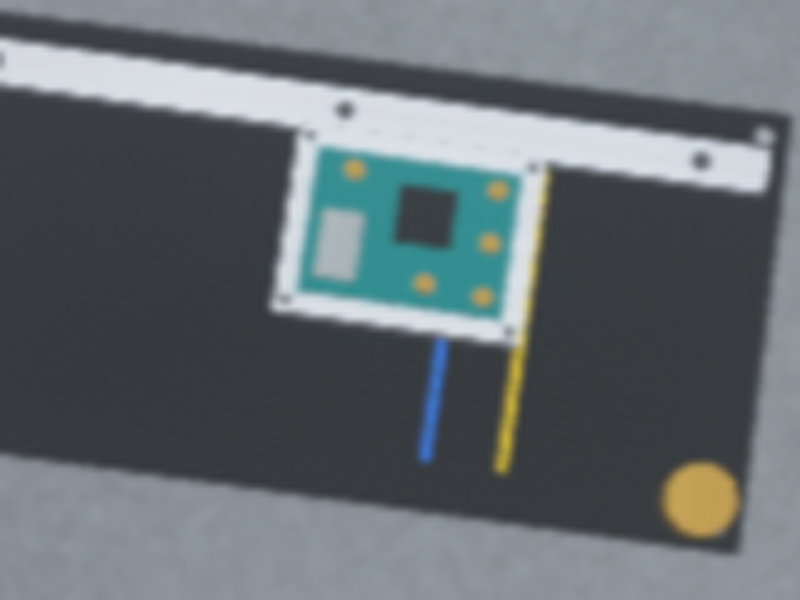

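View pics/scene31c.png

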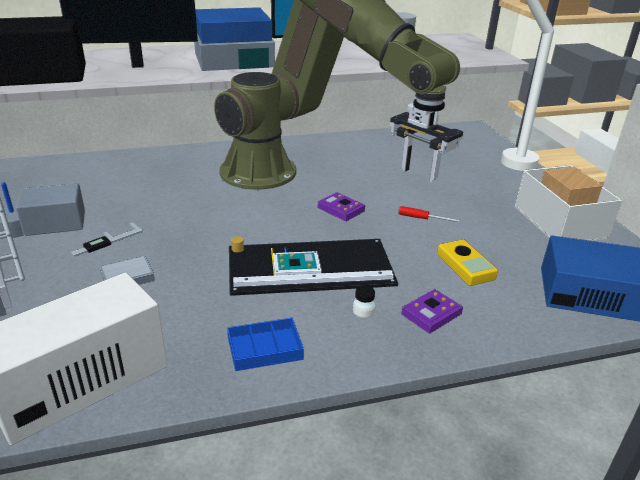

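Clear view: the module sits against the fence with its leading edge over the yellow stroke, and nothing else has moved. One unbiased check: take the midpoint of both end edges minus 55 mm, plus the tilt of the near side.

```bash
python3 -c "
from h import *
im=cv2.imread('pics/top31.png');xs=np.arange(.53,.595,.003)
def tail(x):
    return edge(im,[x],.10,.16,.032)[0]
l=edge(im,xs,.09,.005,.032);t=np.array([tail(x) for x in xs])
print('len',((t-l).mean()*1e3).round(2),'tail slope',np.polyfit(xs,t,1)[0].round(4),'lead slope',np.polyfit(xs,l,1)[0].round(4),'lead est',(((t+l)/2).mean()*1e3-55).round(2))
g=im.min(axis=2).astype(np.float32);ys=np.arange(.03,.12,.004);o=[]
for Y in ys:
    X=np.linspace(.54,.50,500);P=np.c_[X*EX[0]+Y*EY[0],X*EX[1]+Y*EY[1],np.full(500,.032)];u=proj('top',P).astype(np.float32)
    s=cv2.remap(g,u[:,:1].copy(),u[:,1:].copy(),cv2.INTER_LINEAR).ravel();i=np.where((s[:-1]>=130)&(s[1:]<130))[0];o.append(X[i[-1]])
o=np.array(o);print('near X mm',(o.mean()*1e3).round(2),'slope',np.polyfit(ys,o,1)[0].round(4))
# fence near edge left of module / right
for a,b in((.15,.37),(-.1,.005)):
    ys=np.arange(a,b,.006);o=[]
    for Y in ys:
        X=np.linspace(.62,.585,500);P=np.c_[X*EX[0]+Y*EY[0],X*EX[1]+Y*EY[1],np.full(500,.024)];u=proj('top',P).astype(np.float32)
        s=cv2.remap(g,u[:,:1].copy(),u[:,1:].copy(),cv2.INTER_LINEAR).ravel();i=np.where((s[:-1]>=130)&(s[1:]<130))[0];o.append(X[i[-1]] if len(i) else np.nan)
    o=np.array(o);k=~np.isnan(o);print('fence X',(o[k].mean()*1e3).round(2),'slope',np.polyfit(ys[k],o[k],1)[0].round(4))
i0,y=yline(cv2.imread('pics/top0.png'));f=np.polyfit(i0,y,1);print('line at .605',np.polyval(f,.605),'at .523',np.polyval(f,.523))
"
```

```text
len 111.66 tail slope 0.0028 lead slope 0.0022 lead est 18.54
near X mm 522.32 slope 0.0
fence X 606.17 slope 0.0039
fence X 606.42 slope -0.0039
line at .605 0.018299275653386616 at .523 0.01819098975143705
```

```bash
python3 -c "
from station import hand_in
print(hand_in())"
```

```text
the job is handed in; nothing more can be done
None
```

I pushed the silver module with the teal board flat against the fence and slid it right onto the yellow line. Then I let go, moved the arm clear and handed the job in at about 37 s of the 67 s. `hand_in` gives no verdict, so what follows is my own last measurements.

**Final position**
- **Leading edge:** it sits about 0.3 mm short of the line's centre by the midpoint of both end edges. The raw edge reading instead put it about 0.5 mm past. Both are inside the 2 mm limit.
- **Fence side:** the module's sides are square to the fence within about 0.003 rad. The gap to the fence is below what the camera can show, about 0.5 mm.
- **Length check:** the camera made the module 111.7 mm long instead of 110 mm. I put this down to edge blur, and it is why I trust the midpoint figure more.

**Forces:** at the readings after each move, the arm's force stayed under about 17 N in total. It was about 11 N pressing towards the fence for step 1 and about 5 N during the final slide. There is no separate reading of the module-to-fence force.

**What went wrong and was fixed**
- **Jamming:** the fingers were pressing the module down onto the plate, so it would not turn flat. A slight lift freed it.
- **Turning while sliding:** on the first slide, after the step 1 press, the module turned by about 0.02 rad and its tail came roughly 2 mm off the fence. This was more than 100 mm before the line. I moved the fingers twice and it was flat again (0.001 rad) about 98 mm before the line. It stayed flat for the rest of the slide, including the last 40 mm.

The other objects looked unmoved in the last pictures.

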